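# Fill and close the coupling drum

## Task

Pour the hexagonal couplings from the open-front bin into the drum, put in every coupling left lying on the bench too, and stand the empty bin upright on the bench again. Only then close the drum: lay its cap level on the neck, turn it backward (anticlockwise from above) until you feel it drop into the start of the thread, then turn it forward until it is screwed fully home. Leave the other things on the bench alone.

Things in the scene. Friction and masses are not known exactly. Their poses are not given: they have to be found in the camera images.
- drum: grey round screw-top parts drum, 126 mm wide, fixed in a steel bench cradle (four lugs 50 mm high, out to 82 mm from the axis). Origin at the centre of its underside on the bench, z up. Inner floor 6 mm up. From 114 mm up a neck of 98 mm outer diameter with an open mouth 90 mm wide; rim 148 mm above the bench
- drum_mouth (a point): centre of the drum's mouth, at the height of the rim (148 mm above the bench)
- drum_thread (a point): point on the drum's axis at mid-height of the thread (127 mm): four ridges outside the neck, 114 mm in diameter, their angle not told. They descend clockwise to upright stops. A cap lying on the ridges jams clockwise; anticlockwise, within about 80 degrees, it drops 10 mm or so through the gaps; then clockwise by 70 degrees it sinks 7 mm more to a dead stop
- cap: black screw cap, 132 mm wide, 220 g, skirt 36 mm tall, open below; on top a grip bar 60 mm long (x), 14 mm thick (y), 36 to 69 mm above the skirt's lower edge. Origin: centre of that edge, z up. Four pins inside, on its x and y axes, clear the neck by 3 mm
- cap_edge (a point): the cap's origin again: its height above the bench is 129 to 138 mm lying on the thread ridges or stops, 123 to 127 mm when dropped into the thread start (now and then it drops in at once), 118.5 mm when screwed fully home. It sinks by its own weight and turns easily; it need not be pressed
- bin: green open-front picking bin, 148 mm long (x), 80 mm wide (y), walls 50 mm high, floor 3 mm, 160 g empty. Origin under the floor below the carry bow, z up. The front (-x) is open above a ramp rising to a lip. On the steel bow a black grip plate 44 mm long (x), 14 mm thick (y), 88 to 122 mm above the origin
- bin_lip (a point): middle of the bin's pouring lip, at x = -86 mm, 16 mm above the bin's origin. Tipped front-down by 40 to 60 degrees the bin empties over it
- p1: bright steel hexagonal coupling, 30 mm across flats (35 mm across corners), 36 mm tall, 60 g, smooth (friction about 0.4); its origin is the centre of one end face, z along its axis. Starts in the bin (not all of these are present).
- p2: bright steel hexagonal coupling, 30 mm across flats (35 mm across corners), 36 mm tall, 60 g, smooth (friction about 0.4); its origin is the centre of one end face, z along its axis. Starts in the bin (not all of these are present).
- p3: bright steel hexagonal coupling, 30 mm across flats (35 mm across corners), 36 mm tall, 60 g, smooth (friction about 0.4); its origin is the centre of one end face, z along its axis. Starts in the bin (not all of these are present).
- p4: bright steel hexagonal coupling, 30 mm across flats (35 mm across corners), 36 mm tall, 60 g, smooth (friction about 0.4); its origin is the centre of one end face, z along its axis. Starts in the bin (not all of these are present).
- p5: bright steel hexagonal coupling, 30 mm across flats (35 mm across corners), 36 mm tall, 60 g, smooth (friction about 0.4); its origin is the centre of one end face, z along its axis. Starts in the bin (not all of these are present).
- s1: bright steel hexagonal coupling, 30 mm across flats (35 mm across corners), 36 mm tall, 60 g, smooth (friction about 0.4); its origin is the centre of one end face, z along its axis. Starts standing on the bench (not all of these are present).
- s2: bright steel hexagonal coupling, 30 mm across flats (35 mm across corners), 36 mm tall, 60 g, smooth (friction about 0.4); its origin is the centre of one end face, z along its axis. Starts standing on the bench (not all of these are present).
- s3: bright steel hexagonal coupling, 30 mm across flats (35 mm across corners), 36 mm tall, 60 g, smooth (friction about 0.4); its origin is the centre of one end face, z along its axis. Starts standing on the bench (not all of these are present).
- spanner: spanner lying on the bench, bystander, 200 mm
- driver: screwdriver lying on the bench, bystander, 190 mm
- oil: black oil bottle, bystander, 64 mm wide, 130 mm tall, origin under its centre
- grease: steel grease can, bystander, 74 mm wide, 110 mm tall, origin under its centre

How it is judged:
On the way, in this order (a step that is already met when the one before it is completed fails the run):
1. the bin is tipped over the drum's mouth (angle between bin's own z axis and vertical above 0.4 rad and horizontal distance between bin_lip and drum_mouth below 0.08 m and height (world z) of bin_lip above 0.13 m), for 0.1 s.
2. every coupling is in the drum (horizontal distance between each of p1, p2, p3, p4, p5, s1, s2, s3 and drum below 0.06 m and height (world z) of p1 between 0 and 0.12 m and height (world z) of p2 between 0 and 0.12 m and height (world z) of p3 between 0 and 0.12 m and height (world z) of p4 between 0 and 0.12 m and height (world z) of p5 between 0 and 0.12 m and height (world z) of s1 between 0 and 0.12 m and height (world z) of s2 between 0 and 0.12 m and height (world z) of s3 between 0 and 0.12 m), for 0.2 s.
3. with the bin standing on the bench, the cap sits level on the neck and has dropped into the thread start, not yet screwed home (horizontal distance between cap and drum below 0.006 m and angle between cap's own z axis and vertical below 0.06 rad and height (world z) of bin below 0.01 m and angle between bin's own z axis and vertical below 0.1 rad and z of cap in the frame of drum between 0.1215 and 0.1275 m), for 0.1 s.
4. the cap is screwed fully home (horizontal distance between cap and drum below 0.006 m and angle between cap's own z axis and vertical below 0.06 rad and z of cap in the frame of drum below 0.1205 m), for 0.2 s.
At the end, for the whole second after the job is handed in: all couplings lie inside the drum, the cap is screwed down on it to within 2 mm of its lowest height (within about 20 degrees of the stop), level and central, and the bin stands upright on the bench; everything released and at rest (all of step 2 and all of step 4 and angle between bin's own z axis and vertical below 0.1 rad and height (world z) of bin between -0.01 and 0.01 m and linear speed of each of bin, cap below 0.03 m/s); the robot touches nothing.
It fails at once if the spanner is pushed more than 4 cm or knocked over (distance of spanner from where it was at the start of the episode above 0.04 m).
It fails at once if the screwdriver is pushed more than 4 cm or knocked over (distance of driver from where it was at the start of the episode above 0.04 m).
It fails at once if the oil bottle is pushed more than 4 cm or knocked over (distance of oil from where it was at the start of the episode above 0.04 m).
It fails at once if the grease can is pushed more than 4 cm or knocked over (distance of grease from where it was at the start of the episode above 0.04 m).
Of p1, p2, p3, p4, p5 only 3 to 5 are there at a start; the rules pass over those that are not, and their reading is None.
Of s1, s2, s3 only 2 to 3 are there at a start; the rules pass over those that are not, and their reading is None.
At some moment in a run one of s1, s2, s3, cap may be knocked a few centimetres aside while the robot is not near it.
It also fails if it takes over 200 s, if anything falls off the work surface, if the arm or the gripper's body presses on something with over 40 N, if the wrist force passes 120 N, or if a joint passes its speed limit or range.

## Robot

A 6-joint arm with a two-finger parallel gripper is mounted at the origin on the work surface. World frame = base frame: x ahead of the robot, y to its left, z up, the work surface at z = 0. Lengths are in m, angles in rad, forces in N, time in s.
With the tool pointing down it reaches from about 0.375 to 0.975 m from the base axis. Payload 3.8 kg.
Tool frame: the origin (TCP) lies at the very end of the fingers, on their centre line; the grasp point (between the pads) lies 19 mm behind it; z points along the fingers, y is the line along which they close (so a half turn about z gives the same grasp; the last joint's range is limited). The gripper opens to 85 mm and grips with 20 to 120 N. Pads are 22 mm wide; open, the fingers measure 114 mm over their backs; the gripper's body (76 mm by 85 mm) begins 54 mm behind the grasp point. The pads swing forward as they close: fully open they stand 13 mm farther back than shut.
Start: joints at [1.249, 0.264, 1.604, -0, 1.274, -0.037], TCP at [0.19, 0.648, 0.197] pointing down, gripper open.
Joint ranges: [-2.63, 2.63], [-0.94, 2.18], [0.31, 2.57], [-1.31, 4.45], [0, 2.66], [-2.55, 2.55]. Speed limits (rad/s): [2.57, 2.57, 3.14, 3.14, 3.14, 3.14].

## Interface

Orientations are given as a rotation vector (axis times angle).
In Python, from workcell import read_state, read_camera, calibration, finish_job gives the robot as it stands.
- The arm moves only by the tool step_arm, never from a script. Its argument "commands" is a list of rows, each an object of numbers: "fingers": the gripper's target within -1 to 1 (shut at 1, half-way at 0, fully open at -1); "dx", "dy", "dz": the shift along the tool's x, y, z in m; "roll": the turn about the tool's z in degrees. In form: [{"fingers": .., "dx": .., "dy": .., "dz": .., "roll": ..}, ...]. A call has 1 to 8 rows; each row is the pose to reach, as a shift and turn from the pose commanded when the call began, along the tool's axes at that moment; what a row does not reach only later rows make up. A row lasts 1/8 s, in which the tool goes at most 62.5 mm and 10.7 degrees, less where a joint would pass 70% of its speed; a pose out of reach is approached as far as the arm can. A call with a gripper value outside its range is refused whole. The fingers move at their own pace and stop on an object; "squeeze" is the grip in N (left out, the last holds). Time passes only in rows, so rows that repeat a pose let the fingers close. It gives the time, the measured TCP pose, the force, the opening and the grip force at its end, in the units of the state.
- read_state(): the state, without advancing time (a new reading comes with each control period).
- read_camera(name): name is "scene" or "top" or "wrist"; returns (picture, depth): 480x640x3 uint8, blue, green, red; 480x640 float32, m along the optical axis (not along the pixel's ray), 0 where there is no reading.
- calibration(name): a dict with "intrinsics" (3x3 intrinsics, pixels), "world_to_cam" (4x4, takes a point from world to camera coordinates). Camera axes: x right, y up, looking along -z (the intrinsics and any distortion apply to the point x, -y, -z); pixel columns grow to the right and rows downward; lengths in m; the calibration is good to about 2 mm. A picture is of the moment at which its call begins: read the wrist's pose just before it. calibration takes no time and is no camera call; for the wrist camera it gives the pose at the moment of the call.
- finish_job(): hands the job in; it is judged then, once.
The state is a dict: "time": time; "q": joint angles; "joint_vel": joint speeds; "joint_torque": joint torques, N m; "tool_pos": TCP position; "tcp_rot": TCP orientation; "wrist_force": force on the tool from outside, world axes, zero at the start; "torque": the same for the moment, N m; "width": opening from 0.0 (shut) to 1.0 (fully open); "grip_force": force on a finger pad.
Only numpy, scipy, OpenCV 4.12 (cv2) and the standard library are available. Lean on these libraries where they do the work, as an engineer would, in place of code of your own. Each camera call takes 0.05 s, during which the arm holds its last target. There are 200 camera calls.

## Working session

There is one attempt and no reset: what is moved stays moved. The work goes in short steps, Python scripts to look and compute and a tool call to move; the robot and the scene stay as the last step left them, time stands still between calls to the robot, and variables do not carry over. Pictures are saved under pics/ and viewed, at most 14 in all, crops included, and the job is handed in when it is done.

Besides the shell and the picture viewer there is one more tool, called in YAML: its name, and indented under it one key for each argument. step_arm: Moves the arm, as the interface text tells. Its arguments: {"type":"object","properties":{"commands":{"type":"array","items":{"type":"object","properties":{"fingers":{"type":"number"},"dx":{"type":"number"},"dy":{"type":"number"},"dz":{"type":"number"},"roll":{"type":"number"}}}},"squeeze":{"type":"number"}},"required":["commands"]}

```bash
mkdir -p pics; ls
python3 - <<'E'
from workcell import *
import cv2
s=read_state();print(s)
for n in("top","scene"):
    p,d=read_camera(n);c=calibration(n);print(n,c)
    cv2.imwrite(f"pics/{n}0.png",p)
    import numpy as np;np.savez(f"{n}0.npz",p=p,d=d)
E
```

```text
pics
{'time': 0.0, 'q': array([ 1.24911276e+00,  2.64782610e-01,  1.60536479e+00, -3.99503103e-05,
        1.27367594e+00, -3.69080066e-02]), 'joint_vel': array([0.00242187, 0.00167046, 0.00074072, 0.00110881, 0.00227018,
       0.00191495]), 'joint_torque': array([ 6.30586019e-04, -5.15109551e+01, -3.67311537e+01, -3.49696520e-04,
        1.27913133e-02,  1.32278282e-05]), 'tool_pos': array([0.18940554, 0.64705396, 0.19614722]), 'tcp_rot': array([-0.44574477, -3.1094438 ,  0.00345808]), 'wrist_force': array([ 0.63299067,  0.12552926, -0.33493178]), 'torque': array([-0.02373338,  0.0281309 , -0.0410462 ]), 'grip_force': 0.0, 'width': 0.9984845134930725}
top {'intrinsics': array([[462.21851359,   0.        , 316.36993052],
       [  0.        , 462.21851359, 238.47222403],
       [  0.        ,   0.        ,   1.        ]]), 'world_to_cam': array([[-0.02690383, -0.99958635, -0.01016473,  0.03054982],
       [ 0.99844062, -0.02736776,  0.04865525, -0.58746476],
       [-0.04891331, -0.00883987,  0.99876391, -1.26256517],
       [ 0.        ,  0.        ,  0.        ,  1.        ]])}
scene {'intrinsics': array([[553.78579406,   0.        , 319.29594184],
       [  0.        , 553.78579406, 235.04131777],
       [  0.        ,   0.        ,   1.        ]]), 'world_to_cam': array([[-0.1110513 ,  0.99378848, -0.00721553,  0.05644649],
       [-0.81838016, -0.08732616,  0.56800357,  0.40819713],
       [ 0.5638453 ,  0.06898259,  0.82299446, -1.82069585],
       [ 0.        ,  0.        ,  0.        ,  1.        ]])}
```

View pics/top0.png

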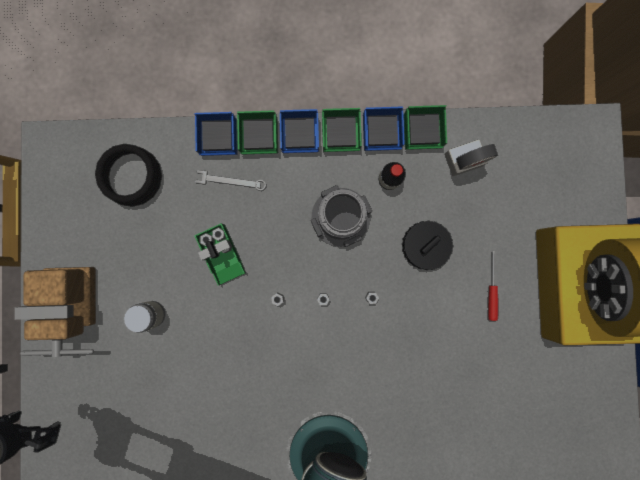

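View pics/scene0.png

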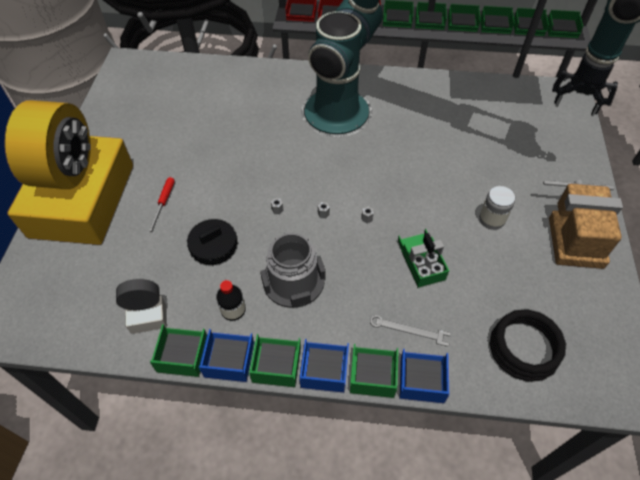

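The top view shows the drum at (344,213), cap (428,246), bin (220,254) with its front toward lower right, and couplings at (278,299), (323,299) and (372,298). The spanner is at (230,181), the oil at (393,175), the grease at (142,318) and the driver at (493,290). The scene view agrees, with about 4 couplings in the bin.

```bash
cat > h.py <<'E'
import numpy as np, cv2
from workcell import *
def ray(name,u,v,z,c=None):
    c=c or calibration(name);K=c["intrinsics"];T=c["world_to_cam"]
    R=T[:3,:3];o=-R.T@T[:3,3]
    d=R.T@np.array([(u-K[0,2])/K[0,0],-(v-K[1,2])/K[1,1],-1.])
    return o+d*(z-o[2])/d[2]
def cloud(name,d,c=None):
    c=c or calibration(name);K=c["intrinsics"];T=c["world_to_cam"]
    v,u=np.indices(d.shape)
    P=np.stack([(u-K[0,2])/K[0,0]*d,-(v-K[1,2])/K[1,1]*d,-d],-1)
    return (P-T[:3,3])@T[:3,:3]
def blobs(mask,amin):
    n,l,st,ce=cv2.connectedComponentsWithStats(mask.astype(np.uint8))
    return [(ce[i],st[i],l==i) for i in range(1,n) if st[i,4]>=amin]
E
python3 - <<'E'
from h import *
f=np.load('top0.npz');p,d=f['p'],f['d'];W=cloud('top',d)
hsv=cv2.cvtColor(p,cv2.COLOR_BGR2HSV)
def box(u0,u1,v0,v1):
    m=np.zeros(d.shape,bool);m[v0:v1,u0:u1]=1;return m
# rim: points 140-155 high near drum
def circ(b,z0,z1,nm):
    m=b&(W[...,2]>z0)&(W[...,2]<z1);
    v,u=np.where(m); (c,r)=cv2.minEnclosingCircle(np.stack([u,v],1).astype(np.float32))
    zz=np.median(W[m][:,2]);print(nm,m.sum(),c,r,'z',zz,ray('top',*c,zz), 'rad',r*np.median(d[m])/462)
circ(box(305,380,170,255),.14,.156,'rim')
circ(box(395,460,215,280),.028,.045,'cap')
circ(box(395,460,215,280),.055,.085,'bar')
m=box(395,460,215,280)&(W[...,2]>.055);v,u=np.where(m);print(W[m][:,:2].mean(0),cv2.minAreaRect(W[m][:,:2].astype(np.float32)*1000))
g=box(185,260,215,295)&(hsv[...,0]>40)&(hsv[...,0]<85)&(hsv[...,1]>120)
print('bin green z',np.percentile(W[g][:,2],[2,25,50,75,98]))
m=box(180,260,210,295)&(W[...,2]>.08);print('plate',m.sum(),W[m].mean(0),W[m].max(0),cv2.minAreaRect(W[m][:,:2].astype(np.float32)*1000))
m=box(180,260,210,295)&(W[...,2]>.04)&(W[...,2]<.06)&g;print('walltop',cv2.minAreaRect(W[m][:,:2].astype(np.float32)*1000))
m=g&(W[...,2]>-.01);print('all',cv2.minAreaRect(W[m][:,:2].astype(np.float32)*1000))
for c in ((278,299),(323,299),(372,298)):
    b=box(c[0]-14,c[0]+14,c[1]-14,c[1]+14)&(W[...,2]>.025)
    v,u=np.where(b);print('s',b.sum(),u.mean(),v.mean(),np.median(W[b][:,2]),ray('top',u.mean(),v.mean(),.036),(W[b].max(0)-W[b].min(0))[:2])
m=np.hstack([cv2.resize(p[225:290,185:255],(560,520),interpolation=cv2.INTER_CUBIC)])
cv2.imwrite('pics/bin.png',m)
E
```

```text
rim 238 (342.4529724121094, 211.61912536621094) 22.68726921081543 z 0.14704262230660847 [ 0.64649383 -0.05307723  0.14704262] rad 0.05633347
cap 1750 (427.57025146484375, 244.89549255371094) 25.131141662597656 z 0.03603984782093406 [ 0.56136449 -0.28612274  0.03603985] rad 0.068078905
bar 132 (430.5, 244.5) 11.510964393615723 z 0.06867689164758756 [ 0.5612666  -0.28633414  0.06867689] rad 0.030367894
[ 0.55582745 -0.24032146] ((536.8927612304688, -157.2273406982422), (37.50482940673828, 319.6507568359375), 10.710906028747559)
bin green z [-0.00133049  0.0036337   0.00789027  0.01744237  0.05142056]
plate 367 [0.56080492 0.26132386 0.18353971] [0.58705498 0.32326943 1.2898983 ] ((557.8944702148438, 162.5765838623047), (321.05975341796875, 50.660400390625), 87.51012420654297)
walltop ((552.7747192382812, 277.3937072753906), (143.55081176757812, 79.44947052001953), 23.298471450805664)
all ((572.0457763671875, 174.0018310546875), (155.45545959472656, 317.8291931152344), 10.84762954711914)
s 118 277.10169491525426 299.10169491525426 0.0360847929557789 [0.42602104 0.12484586 0.036     ] [0.11537085 0.13815931]
s 110 323.22727272727275 299.08181818181816 0.0362390237420199 [4.22826166e-01 3.03869121e-04 3.60000000e-02] [0.11635857 0.03236205]
s 120 371.95 297.3833333333333 0.0356663851652303 [ 0.42395538 -0.13112583  0.036     ] [0.11726564 0.15107671]
```

View pics/bin.png

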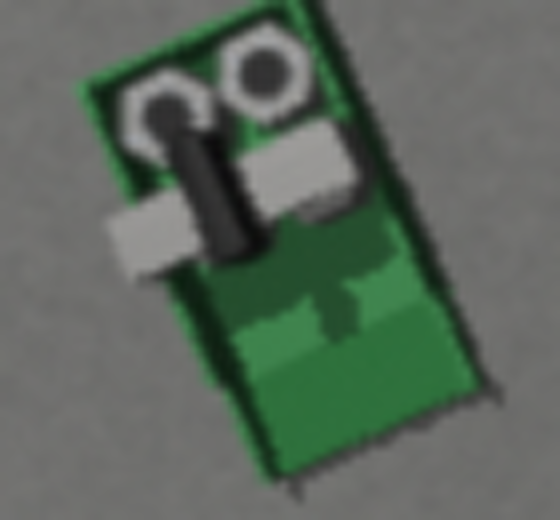

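The crop shows two visible couplings at the rear of the bin. The black grip plate runs along bin x from about (208,241) to (215,256) full-frame, and the bow is a flat band about 24 mm wide just under it.

Run:
```python
from h import *
f=np.load('top0.npz');p,d=f['p'],f['d'];W=cloud('top',d)
ok=d>.5
def box(u0,u1,v0,v1):
    m=np.zeros(d.shape,bool);m[v0:v1,u0:u1]=1;return m&ok
R=lambda m:cv2.minAreaRect(W[m][:,:2].astype(np.float32)*1000)
b=box(185,260,215,295);z=W[...,2]
for lo,hi in((.11,.13),(.075,.1),(.042,.058)):
    m=b&(z>lo)&(z<hi);print(lo,m.sum(),W[m].mean(0),R(m),np.percentile(W[m][:,2],[5,50,95]))
hsv=cv2.cvtColor(p,cv2.COLOR_BGR2HSV)
g=b&(hsv[...,0]>40)&(hsv[...,0]<85)&(hsv[...,1]>120);g=max(blobs(g,50),key=lambda t:t[1][4])[2]
print('green',R(g))
m=box(395,460,215,280)&(z>.055)&(z<.09);print('bar',W[m].mean(0),R(m))
m=box(395,460,215,280)&(z>.028)&(z<.045);print('cap',(W[m].max(0)+W[m].min(0))/2,np.ptp(W[m],0))
m=box(305,380,170,255)&(z>.142)&(z<.156);print('rim',m.sum(),(W[m].max(0)+W[m].min(0))/2,np.ptp(W[m],0),W[m].mean(0))
m=box(305,380,170,255)&(z>.108)&(z<.12);print('shoulder',m.sum(),(W[m].max(0)+W[m].min(0))/2,np.ptp(W[m],0))
m=box(305,380,170,255)&(z>.04)&(z<.056);ww=W[m][:,:2]-[.647,-.053];a=np.degrees(np.arctan2(ww[:,1],ww[:,0]));r=np.hypot(*ww.T);k=(r>.066)&(r<.09);print('lugs',np.histogram(a[k],36,(-180,180))[0])
for c in ((277,299),(323,299),(372,298)):
    m=box(c[0]-13,c[0]+14,c[1]-13,c[1]+14)&(z>.02)&(z<.05)
    # mirror-free hex orientation: 60deg harmonic of outline
    h=cv2.convexHull((W[m][:,:2]*1000).astype(np.float32))[:,0];mid=(W[m].max(0)+W[m].min(0))/2
    best=min(range(0,60,2),key=lambda t:sum(np.ptp(h@np.array([np.cos(np.radians(t+60*k)),np.sin(np.radians(t+60*k))])) for k in range(3)))
    print('s',W[m].mean(0),mid,'flat normal',best,[np.ptp(h@np.array([np.cos(np.radians(t)),np.sin(np.radians(t))])).round(1) for t in range(0,180,15)])
s=read_state();print(s['tool_pos'])
```

```text
0.11 108 [0.56319437 0.2817956  0.1204231 ] ((563.21435546875, 282.8199157714844), (43.656524658203125, 15.018120765686035), 24.090866088867188) [0.1130894  0.12094726 0.12492288]
0.075 222 [0.56388628 0.28024479 0.08809767] ((560.9482421875, 281.5328063964844), (38.60533905029297, 82.84503936767578), 31.99374008178711) [0.08336016 0.08814625 0.0928053 ]
0.042 187 [0.58742904 0.29069119 0.04787499] ((569.598388671875, 285.5942687988281), (111.42634582519531, 81.47815704345703), 23.030479431152344) [0.04236305 0.04832857 0.05251313]
green ((521.629638671875, 263.9797058105469), (78.70050048828125, 79.3017578125), 22.758617401123047)
bar [ 0.56154963 -0.28646163  0.06799036] ((561.4611206054688, -287.527099609375), (14.309213638305664, 59.010101318359375), 41.118553161621094)
cap [ 0.56245428 -0.28701367  0.03612607] [0.13349799 0.13258915 0.01614295]
rim 197 [ 0.64989871 -0.05229641  0.14796385] [0.10320475 0.10583527 0.01162856] [ 0.64836999 -0.05554391  0.14750991]
shoulder 163 [ 0.64574223 -0.05366361  0.11399558] [0.12113497 0.12335823 0.01197404]
lugs [14 25 24 28  4  0  0  0  0 
[... 334 characters left out ...]
p.float64(32.9), np.float64(30.5), np.float64(31.2)]
s [0.42322952 0.00108001 0.03582409] [0.42372327 0.00095765 0.03172978] flat normal 56 [np.float64(28.9), np.float64(30.5), np.float64(31.3), np.float64(30.3), np.float64(29.6), np.float64(32.0), np.float64(32.5), np.float64(31.0), np.float64(29.7), np.float64(30.7), np.float64(31.3), np.float64(29.9)]
s [ 0.42358718 -0.13132681  0.03528791] [ 0.42323743 -0.13145798  0.03344648] flat normal 0 [np.float64(29.8), np.float64(32.4), np.float64(33.0), np.float64(31.7), np.float64(30.2), np.float64(31.9), np.float64(32.6), np.float64(32.0), np.float64(29.9), np.float64(32.8), np.float64(33.7), np.float64(32.3)]
[0.18942164 0.64709677 0.19625364]
```

```bash
cat >> h.py <<'E'
from scipy.spatial.transform import Rotation as Ro
def go(x,y,z,yaw,s=None):
    """shift/turn to put TCP at x,y,z with tool-y (mod 180) at yaw deg; prints command numbers"""
    s=s or read_state();R=Ro.from_rotvec(s['tcp_rot']).as_matrix();t=np.array([x,y,z])-s['tool_pos']
    cur=np.degrees(np.arctan2(R[1,1],R[0,1]));loc=R.T@t
    print('yaw',round(cur,2),'q6',round(s['q'][5],2),'dx %.4f dy %.4f dz %.4f roll %.1f'%(*loc,cur-yaw),'pos',s['tool_pos'].round(4))
E
python3 -c "
from h import *
go(.5635,.2825,.2,-66.7)"
```

```text
yaw 73.68 q6 -0.04 dx -0.4615 dy -0.2448 dz -0.0033 roll 140.4 pos [0.1894 0.6471 0.1963]
```

step_arm:
  commands:
    - {"fingers": -1, "dx": -0.06, "dy": -0.03, "dz": -0.02, "roll": 10}
    - {"fingers": -1, "dx": -0.115, "dy": -0.06, "dz": -0.02, "roll": 20}
    - {"fingers": -1, "dx": -0.17, "dy": -0.09, "dz": -0.02, "roll": 30}
    - {"fingers": -1, "dx": -0.225, "dy": -0.12, "dz": -0.02, "roll": 40}
    - {"fingers": -1, "dx": -0.28, "dy": -0.15, "dz": -0.02, "roll": 50}
    - {"fingers": -1, "dx": -0.34, "dy": -0.18, "dz": -0.02, "roll": 60}
    - {"fingers": -1, "dx": -0.4, "dy": -0.21, "dz": -0.02, "roll": 70}
    - {"fingers": -1, "dx": -0.4615, "dy": -0.245, "dz": -0.02, "roll": 80}

```text
time: 1.1
tool_pos: [0.547, 0.2993, 0.217]
tcp_rot: [-2.346, -2.089, 0.001]
wrist_force: [-0.6, 1.1, 0.4]
width: 1.0
grip_force: 0.0
```

```bash
python3 -c "
from h import *
go(.5635,.2825,.2,-66.7)"
```

```text
yaw -6.65 q6 0.58 dx -0.0148 dy 0.0183 dz 0.0170 roll 60.0 pos [0.547  0.2993 0.217 ]
```

step_arm:
  commands:
    - {"fingers": -1, "roll": 10}
    - {"fingers": -1, "roll": 20}
    - {"fingers": -1, "roll": 30}
    - {"fingers": -1, "roll": 40}
    - {"fingers": -1, "roll": 50}
    - {"fingers": -1, "roll": 60.4}
    - {"fingers": -1, "roll": 60.4}
    - {"fingers": -1, "roll": 60.4}

```text
invalid input
```

```bash
python3 -c "
from h import *
go(.5635,.2825,.094,-66.7)
c=calibration('wrist');p,d=read_camera('wrist');cv2.imwrite('pics/w1.png',p)
W=cloud('wrist',d,c);z=W[...,2];m=(d>.05)&(z>.11)&(z<.13)&(abs(W[...,0]-.56)<.05)&(abs(W[...,1]-.28)<.05)
print(m.sum(),cv2.minAreaRect(W[m][:,:2].astype(np.float32)*1000) if m.any() else 0,W[m].mean(0))
m=(d>.05)&(z>.04)&(z<.055)&(abs(W[...,0]-.55)<.12)&(abs(W[...,1]-.28)<.1)
print(m.sum(),cv2.minAreaRect(W[m][:,:2].astype(np.float32)*1000))
"
```

```text
yaw -6.65 q6 0.58 dx -0.0148 dy 0.0184 dz 0.1230 roll 60.0 pos [0.547  0.2993 0.217 ]
1338 ((564.8696899414062, 282.9733581542969), (44.0528564453125, 14.399909973144531), 22.49376678466797) [0.564936   0.28470818 0.12076841]
2285 ((570.4638671875, 285.10296630859375), (112.03217315673828, 81.02023315429688), 22.97084617614746)
```

View pics/w1.png

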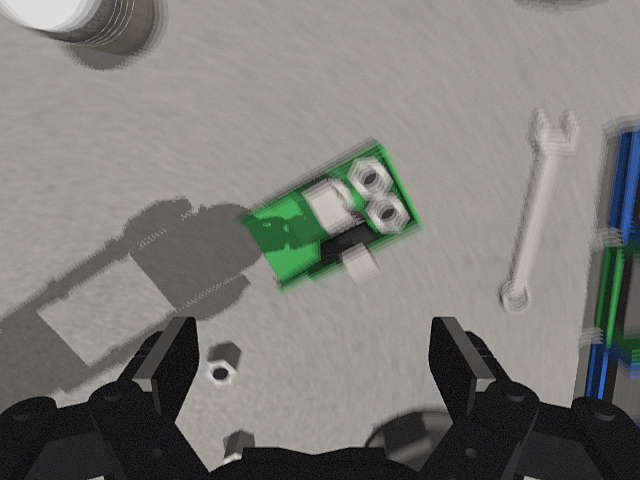

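The wrist view has some motion blur. It shows the plate near (335,245) and two couplings at the rear, (370,178) and (388,213). The measured plate centre is (0.5649, 0.283) at 22.8°. The call was refused, probably because rows must give every field.

step_arm:
  commands:
    - {"fingers": -1, "dx": 0, "dy": 0, "dz": 0, "roll": 10}
    - {"fingers": -1, "dx": 0, "dy": 0, "dz": 0, "roll": 20}
    - {"fingers": -1, "dx": 0, "dy": 0, "dz": 0, "roll": 30}
    - {"fingers": -1, "dx": 0, "dy": 0, "dz": 0, "roll": 40}
    - {"fingers": -1, "dx": 0, "dy": 0, "dz": 0, "roll": 50}
    - {"fingers": -1, "dx": 0, "dy": 0, "dz": 0, "roll": 60.6}
    - {"fingers": -1, "dx": 0, "dy": 0, "dz": 0, "roll": 60.6}
    - {"fingers": -1, "dx": 0, "dy": 0, "dz": 0, "roll": 60.6}

```text
time: 2.15
tool_pos: [0.5457, 0.3009, 0.2171]
tcp_rot: [3.077, 0.634, -0.001]
wrist_force: [0.1, -0.2, 0.4]
width: 1.0
grip_force: 0.0
```

```bash
python3 -c "
from h import *
go(.5648,.283,.094,-67.1)
c=calibration('wrist');p,d=read_camera('wrist')
W=cloud('wrist',d,c);z=W[...,2];m=(d>.05)&(z>.11)&(z<.13)&(abs(W[...,0]-.56)<.05)&(abs(W[...,1]-.28)<.05)
print(m.sum(),cv2.minAreaRect(W[m][:,:2].astype(np.float32)*1000) if m.any() else 0,W[m].mean(0))
go(.5648,.283,.094,-67.1)
"
```

```text
yaw -66.72 q6 1.63 dx 0.0105 dy 0.0240 dz 0.1231 roll 0.4 pos [0.5457 0.3009 0.2171]
1282 ((564.6676025390625, 282.7570495605469), (44.679256439208984, 14.234466552734375), 23.016992568969727) [0.56629483 0.28394369 0.1215139 ]
yaw -66.76 q6 1.63 dx 0.0104 dy 0.0240 dz 0.1232 roll 0.3 pos [0.5458 0.301  0.2172]
```

step_arm:
  commands:
    - {"fingers": -0.2, "dx": 0.01, "dy": 0.024, "dz": 0.0, "roll": 0.4}
    - {"fingers": -0.2, "dx": 0.0105, "dy": 0.024, "dz": 0.04, "roll": 0.4}
    - {"fingers": -0.2, "dx": 0.0105, "dy": 0.024, "dz": 0.08, "roll": 0.4}
    - {"fingers": -0.2, "dx": 0.0105, "dy": 0.024, "dz": 0.11, "roll": 0.4}
    - {"fingers": -0.2, "dx": 0.0105, "dy": 0.024, "dz": 0.122, "roll": 0.4}
    - {"fingers": -0.2, "dx": 0.0105, "dy": 0.024, "dz": 0.122, "roll": 0.4}
    - {"fingers": 1, "dx": 0.0105, "dy": 0.024, "dz": 0.122, "roll": 0.4}
    - {"fingers": 1, "dx": 0.0105, "dy": 0.024, "dz": 0.122, "roll": 0.4}
  squeeze: 60

```text
time: 3.2
tool_pos: [0.5663, 0.2836, 0.0974]
tcp_rot: [-3.079, -0.618, -0.005]
wrist_force: [0.1, 0.4, -0.2]
width: 0.183
grip_force: 0.0
```

step_arm:
  commands:
    - {"fingers": 1, "dx": 0, "dy": 0, "dz": 0, "roll": 0}
    - {"fingers": 1, "dx": 0, "dy": 0, "dz": 0, "roll": 0}
    - {"fingers": 1, "dx": 0, "dy": 0, "dz": 0, "roll": 0}

```text
time: 3.58
tool_pos: [0.5651, 0.283, 0.0956]
tcp_rot: [3.08, 0.618, 0.0]
wrist_force: [1.6, -0.0, -0.2]
width: -0.0
grip_force: 0.0
```

```bash
python3 -c "
from h import *
go(.6475,.12,.235,0)
print(read_state()['wrist_force'])
"
```

```text
yaw -67.32 q6 1.6 dx 0.0132 dy 0.1822 dz -0.1394 roll -67.3 pos [0.5651 0.283  0.0956]
[ 1.61927348 -0.00737913 -0.20285233]
```

```bash
python3 -c "
from h import *
c=calibration('wrist');p,d=read_camera('wrist');q,e=read_camera('scene')
cv2.imwrite('pics/w2.png',np.hstack([cv2.resize(p,(400,300)),cv2.resize(q[140:290,360:500],(320,300))]))
print(calibration('wrist')['world_to_cam'],read_state()['width'])
"
```

```text
[[ 3.85470945e-01 -9.22719833e-01  5.09654135e-04  4.17331477e-02]
 [ 8.75097921e-01  3.65401385e-01 -3.17309717e-01 -5.88216520e-01]
 [ 2.92601741e-01  1.22759674e-01  9.48321825e-01 -4.83820497e-01]
 [ 0.00000000e+00  0.00000000e+00  0.00000000e+00  1.00000000e+00]] 0.00325957260691223
```

View pics/w2.png

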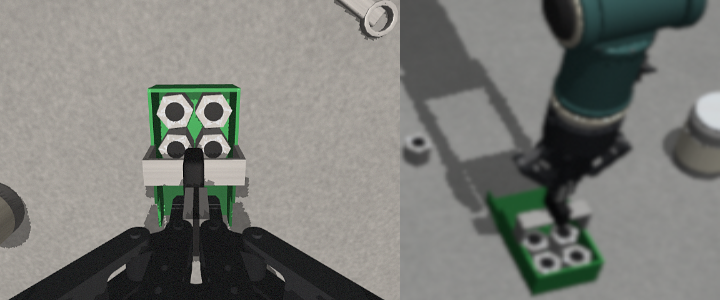

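The wrist view shows four couplings in the bin. The fingers closed just in front of the black plate (plate at about (193,165)) and hold nothing. I'll measure where the plate is now.

```bash
python3 -c "
from h import *
for n in ('wrist','top'):
    c=calibration(n);p,d=read_camera(n);W=cloud(n,d,c);z=W[...,2]
    near=(d>.05)&(abs(W[...,0]-.58)<.12)&(abs(W[...,1]-.285)<.1)
    for lo,hi in ((.105,.127),(.078,.094),(.042,.056)):
        m=near&(z>lo)&(z<hi)
        if n=='wrist' and lo>.1:m&=(np.indices(d.shape)[0]<300)
        print(n,lo,m.sum(),cv2.minAreaRect(W[m][:,:2].astype(np.float32)*1000) if m.sum()>3 else 0,W[m].mean(0))
"
```

```text
wrist 0.105 1763 ((576.8671264648438, 288.08270263671875), (19.061050415039062, 13.889992713928223), 22.801950454711914) [0.57897913 0.28890509 0.11977984]
wrist 0.078 5818 ((569.6397094726562, 284.9416198730469), (33.736305236816406, 81.38182067871094), 23.22746467590332) [0.56596555 0.28325018 0.08816509]
wrist 0.042 2932 ((570.3731689453125, 285.0717468261719), (112.33541107177734, 81.12358093261719), 23.033252716064453) [0.59470777 0.29607312 0.04943953]
top 0.105 34 ((550.2442016601562, 273.6925048828125), (12.175677299499512, 19.424440383911133), 68.44107818603516) [0.54937975 0.27464511 0.11882576]
top 0.078 57 ((564.48779296875, 259.987060546875), (15.260172843933105, 40.37269973754883), 39.45246887207031) [0.56708813 0.25793756 0.08758806]
top 0.042 114 ((568.3107299804688, 283.27032470703125), (115.4357681274414, 80.96285247802734), 20.919397354125977) [0.58310755 0.27373551 0.04832406]
```

```bash
python3 -c "
from h import *
p,d=read_camera('wrist')
cv2.imwrite('pics/w3.png',cv2.resize(p[200:480,200:420],(629,800))[:600])
print(read_state()['width'],read_state()['grip_force'])
print(d[230:480:20,312])
"
```

```text
-0.0012570995484555028 0.0
[0.28156143 0.17156255 0.16198908 0.165374   0.14740112 0.13458063
 0.1218465  0.12358617 0.12712748 0.12905207 0.33958307 0.34620297
 0.08239617]
```

View pics/w3.png

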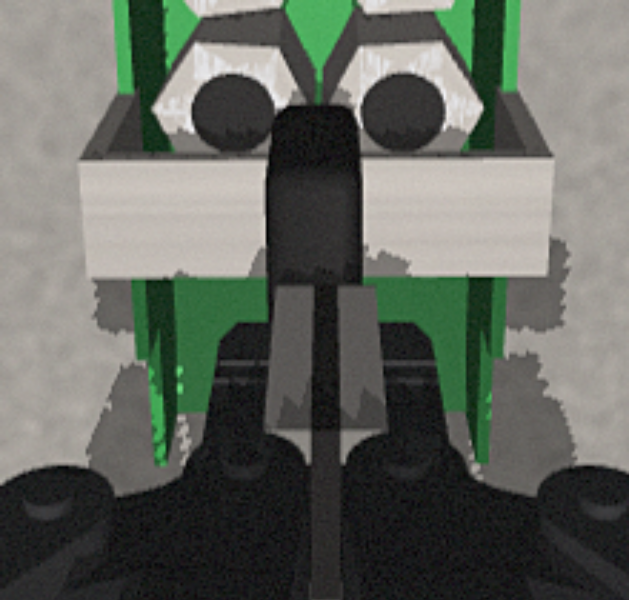

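```bash
python3 -c "
from h import *
p,d=read_camera('wrist');c=calibration('wrist');W=cloud('wrist',d,c)
for u,v in ((303,300),(303,310),(303,330),(303,345),(330,310),(312,260),(312,290),(312,310),(312,330)): print(u,v,d[v,u],W[v,u].round(4))
s=read_state();print(s['tool_pos'],Ro.from_rotvec(s['tcp_rot']).as_matrix()[:,:2].round(3).tolist())
"
```

```text
303 300 0.1528969 [0.5738 0.2893 0.1344]
303 310 0.14607239 [0.5736 0.289  0.1417]
303 330 0.13331315 [0.5737 0.2887 0.1552]
303 345 0.12422056 [0.5742 0.2886 0.1646]
330 310 0.14566748 [0.5775 0.2801 0.1421]
312 260 0.16346142 [0.5848 0.2902 0.1198]
312 290 0.16505603 [0.5735 0.2855 0.1222]
312 310 0.14648905 [0.5747 0.2859 0.1413]
312 330 0.13291219 [0.575  0.286  0.1555]
[0.56504184 0.28296347 0.09538324] [[0.923, 0.386], [0.386, -0.923], [-0.0, 0.0]]
```

step_arm:
  commands:
    - {"fingers": 1, "dx": 0, "dy": 0, "dz": -0.02, "roll": 0}
    - {"fingers": 1, "dx": 0, "dy": 0, "dz": -0.04, "roll": 0}
    - {"fingers": 1, "dx": 0, "dy": 0, "dz": -0.06, "roll": 0}
    - {"fingers": 1, "dx": 0, "dy": 0, "dz": -0.06, "roll": 0}

```text
time: 4.38
tool_pos: [0.5673, 0.284, 0.1595]
tcp_rot: [-3.079, -0.618, -0.01]
wrist_force: [-0.3, -0.4, -0.3]
width: 0.002
grip_force: 0.0
```

```bash
python3 -c "
from h import *
s=read_state();print(s['tool_pos'],s['width'],s['wrist_force'])
c=calibration('wrist');p,d=read_camera('wrist');W=cloud('wrist',d,c)
cv2.imwrite('pics/w4.png',p[150:480,120:520])
for v in range(200,420,10): print(v,W[v,303].round(3),W[v,312].round(3))
"
```

```text
[0.56728869 0.28402413 0.15946942] 0.0019730926509699026 [-0.32519428 -0.35736337 -0.33609492]
200 [0.575 0.294 0.029] [0.572 0.286 0.004]
210 [0.583 0.296 0.093] [0.585 0.291 0.095]
220 [0.583 0.295 0.116] [0.585 0.291 0.117]
230 [0.58  0.294 0.123] [0.581 0.289 0.122]
240 [0.574 0.291 0.122] [0.576 0.287 0.122]
250 [0.568 0.289 0.122] [0.571 0.285 0.123]
260 [0.563 0.287 0.122] [0.565 0.282 0.123]
270 [0.557 0.284 0.122] [0.559 0.28  0.122]
280 [0.552 0.282 0.123] [0.553 0.277 0.122]
290 [0.546 0.28  0.122] [0.547 0.275 0.122]
300 [0.576 0.29  0.198] [0.577 0.287 0.198]
310 [0.576 0.29  0.206] [0.577 0.287 0.207]
320 [0.576 0.29  0.213] [0.577 0.287 0.213]
330 [0.576 0.29  0.219] [0.577 0.287 0.219]
340 [0.576 0.289 0.225] [0.577 0.287 0.225]
350 [0.575 0.289 0.23 ] [0.576 0.287 0.23 ]
360 [0.576 0.289 0.237] [0.573 0.285 0.231]
370 [0.576 0.289 0.242] [0.57  0.284 0.231]
380 [0.577 0.289 0.247] [0.567 0.283 0.231]
390 [0.575 0.288 0.247] [0.563 0.281 0.23 ]
400 [0.568 0.286 0.242] [0.56  0.28  0.231]
410 [0.564 0.284 0.242] [0.557 0.278 0.231]
```

View pics/w4.png

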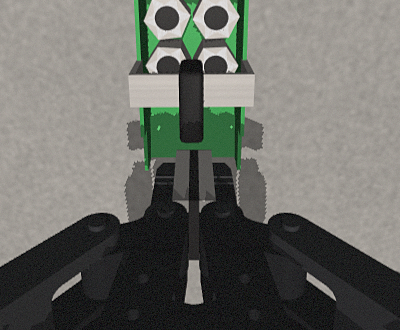

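The wrist view shows the shut fingertips ending at about z=0.195 while the TCP reads 0.16. The real tips therefore sit about 35 mm above the reported TCP, and the plate was simply below them. I'll measure this tip offset precisely.

```bash
python3 -c "
from h import *
s=read_state();print(s['tool_pos'],s['q'])
c=calibration('wrist');p,d=read_camera('wrist');W=cloud('wrist',d,c)
for v in range(288,302,1): print(v,W[v,303].round(4),W[v,322].round(4))
T=c['world_to_cam'];print('cam',-T[:3,:3].T@T[:3,3])
q,e=read_camera('scene');np.savez('sc.npz',q=q,e=e)
W=cloud('scene',e);m=(e>.1)&(np.hypot(W[...,0]-.567,W[...,1]-.284)<.025)&(W[...,2]>.13);print('scene tip z',np.sort(W[m][:,2])[:12], m.sum())
W=cloud('top',read_camera('top')[1])
"
```

```text
[0.56619671 0.2835034  0.15760071] [ 4.24890972e-01  2.10372651e-01  1.74442170e+00 -8.78952661e-06
  1.18323576e+00  1.59980267e+00]
288 [0.5468 0.2802 0.1232] [0.5501 0.2697 0.1211]
289 [0.5456 0.2798 0.1219] [0.5489 0.2692 0.1197]
290 [0.5453 0.2796 0.1226] [0.5013 0.2465 0.0104]
291 [0.5445 0.2793 0.1221] [0.5011 0.2464 0.0121]
292 [0.4933 0.2613 0.0111] [0.5001 0.246  0.0119]
293 [0.4929 0.2611 0.012 ] [0.4997 0.2459 0.0131]
294 [0.4919 0.2607 0.012 ] [0.4987 0.2455 0.0128]
295 [0.4909 0.2603 0.0117] [0.4976 0.245  0.0123]
296 [0.4908 0.2602 0.0134] [0.4969 0.2446 0.0126]
297 [0.4903 0.26   0.0142] [0.4964 0.2445 0.0135]
298 [0.4891 0.2595 0.0137] [0.4949 0.2438 0.0122]
299 [0.488  0.259  0.0131] [0.4948 0.2438 0.0141]
300 [0.5739 0.2894 0.1948] [0.5771 0.2829 0.1956]
301 [0.5747 0.2897 0.1973] [0.5772 0.2829 0.1966]
cam [0.64080578 0.31310502 0.33460316]
scene tip z [0.19220236 0.1925542  0.19366659 0.19407597 0.1947291  0.19509847
 0.19591292 0.19605633 0.19631396 0.19637106 0.1977885  0.19806701] 825
```

Scene and wrist views agree that the real tip is at the reported z + 0.036. I'll grasp again with that offset.

step_arm:
  commands:
    - {"fingers": -0.2, "dx": 0, "dy": 0, "dz": 0.0, "roll": 0}
    - {"fingers": -0.2, "dx": -0.0015, "dy": 0, "dz": 0.0, "roll": 0}
    - {"fingers": -0.2, "dx": -0.0015, "dy": 0, "dz": 0.03, "roll": 0}
    - {"fingers": -0.2, "dx": -0.0015, "dy": 0, "dz": 0.06, "roll": 0}
    - {"fingers": -0.2, "dx": -0.0015, "dy": 0, "dz": 0.08, "roll": 0}
    - {"fingers": -0.2, "dx": -0.0015, "dy": 0, "dz": 0.097, "roll": 0}
    - {"fingers": -0.2, "dx": -0.0015, "dy": 0, "dz": 0.097, "roll": 0}

```text
time: 5.45
tool_pos: [0.5626, 0.2819, 0.0568]
tcp_rot: [3.08, 0.618, -0.005]
wrist_force: [0.0, 0.1, -0.2]
width: 0.601
grip_force: 0.0
```

step_arm:
  commands:
    - {"fingers": 1, "dx": 0, "dy": 0, "dz": 0.002, "roll": 0}
    - {"fingers": 1, "dx": 0, "dy": 0, "dz": 0.002, "roll": 0}
    - {"fingers": 1, "dx": 0, "dy": 0, "dz": 0.002, "roll": 0}
    - {"fingers": 1, "dx": 0, "dy": 0, "dz": 0.002, "roll": 0}
    - {"fingers": 1, "dx": 0, "dy": 0, "dz": 0.002, "roll": 0}
  squeeze: 60

```text
time: 6.08
tool_pos: [0.5643, 0.283, 0.0574]
tcp_rot: [-3.08, -0.618, -0.002]
wrist_force: [-1.0, 2.0, 4.6]
width: 0.149
grip_force: 60.8
```

```bash
python3 -c "
from h import *
go(.6475,.12,.199,0)
s=read_state();print(s['wrist_force'],s['width'],s['grip_force'])
"
```

```text
yaw -67.32 q6 1.6 dx 0.0141 dy 0.1824 dz -0.1416 roll -67.3 pos [0.5643 0.283  0.0574]
[-1.02382976  1.97746376  4.61236821] 0.14933145087433716 60.76301157474518
```

step_arm:
  commands:
    - {"fingers": 1, "dx": 0, "dy": 0, "dz": -0.04, "roll": 0}
    - {"fingers": 1, "dx": 0, "dy": 0.0, "dz": -0.09, "roll": 0}
    - {"fingers": 1, "dx": 0, "dy": 0.02, "dz": -0.142, "roll": -8}
    - {"fingers": 1, "dx": 0.0, "dy": 0.05, "dz": -0.16, "roll": -18}
    - {"fingers": 1, "dx": 0.0, "dy": 0.08, "dz": -0.16, "roll": -28}
    - {"fingers": 1, "dx": 0.0, "dy": 0.11, "dz": -0.16, "roll": -38}
    - {"fingers": 1, "dx": 0.005, "dy": 0.14, "dz": -0.16, "roll": -48}
    - {"fingers": 1, "dx": 0.01, "dy": 0.17, "dz": -0.16, "roll": -58}

```text
time: 7.08
tool_pos: [0.6375, 0.1279, 0.2144]
tcp_rot: [-2.388, -2.04, 0.005]
wrist_force: [-0.1, 0.3, -4.2]
width: 0.158
grip_force: 59.5
```

step_arm:
  commands:
    - {"fingers": 1, "dx": 0, "dy": 0, "dz": 0, "roll": -9.3}
    - {"fingers": 1, "dx": 0, "dy": 0, "dz": 0, "roll": -9.3}
    - {"fingers": 1, "dx": 0, "dy": 0, "dz": 0, "roll": -9.3}

```text
time: 7.45
tool_pos: [0.6377, 0.1294, 0.2153]
tcp_rot: [-2.224, -2.218, 0.003]
wrist_force: [-0.3, 0.3, -4.2]
width: 0.152
grip_force: 59.5
```

```bash
python3 -c "
from h import *
p,d=read_camera('scene');W=cloud('scene',d);t=read_camera('top')
cv2.imwrite('pics/s2.png',np.hstack([cv2.resize(p[150:330,220:460],(480,360)),cv2.resize(t[0][160:300,230:390],(320,280)).repeat(1,0)[:360] if 0 else cv2.resize(t[0][150:300,220:380],(320,360))]))
go(.647,.12,.199,0);go(.647,.0815,.1834,0)
s=read_state();print(s['wrist_force'],s['width'],s['grip_force'])
"
```

```text
yaw -0.07 q6 0.16 dx -0.0097 dy 0.0091 dz 0.0170 roll -0.1 pos [0.638  0.1297 0.216 ]
yaw -0.07 q6 0.16 dx -0.0482 dy 0.0091 dz 0.0326 roll -0.1 pos [0.638  0.1297 0.216 ]
[ 0.11344712 -0.53562831 -4.41079265] 0.1540358686859592 59.56386387348175
```

View pics/s2.png

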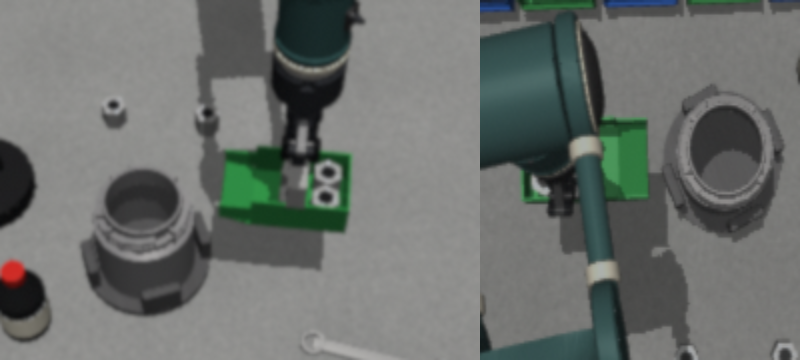

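step_arm:
  commands:
    - {"fingers": 1, "dx": -0.01, "dy": 0.009, "dz": 0.01, "roll": 0}
    - {"fingers": 1, "dx": -0.025, "dy": 0.009, "dz": 0.025, "roll": 0}
    - {"fingers": 1, "dx": -0.034, "dy": 0.009, "dz": 0.0325, "roll": 0}
    - {"fingers": 1, "dx": -0.034, "dy": 0.009, "dz": 0.0325, "roll": 0}

```text
time: 8.05
tool_pos: [0.6463, 0.094, 0.182]
tcp_rot: [-2.222, -2.218, 0.004]
wrist_force: [0.3, -0.0, -4.3]
width: 0.152
grip_force: 59.6
```

```bash
python3 -c "
from h import *
go(.647,.0815,.1834,0)
for n in('scene','top'):
    p,d=read_camera(n);W=cloud(n,d);h=cv2.cvtColor(p,cv2.COLOR_BGR2HSV)
    g=(d>.1)&(h[...,0]>40)&(h[...,0]<85)&(h[...,1]>110)&(abs(W[...,0]-.647)<.07)&(abs(W[...,1]-.09)<.12)&(W[...,2]>.08)
    P=W[g]
    for a in np.arange(0,.05,.006):
        k=(P[:,1]>a)&(P[:,1]<a+.006);print(n,round(a,3),k.sum(),P[k][:,2].min().round(4) if k.any() else'',P[k][:,2].max().round(4) if k.any() else '',(P[k][:,0].min().round(3),P[k][:,0].max().round(3)) if k.any() else '')
    r=(d>.1)&(W[...,2]>.142)&(W[...,2]<.155)&(np.hypot(W[...,0]-.647,W[...,1]+.0535)<.06)&~g
    Q=W[r];print('rim',Q.min(0),Q.max(0))
"
```

```text
yaw -0.12 q6 0.11 dx -0.0125 dy 0.0008 dz -0.0014 roll -0.1 pos [0.6463 0.094  0.182 ]
scene 0.0 1 0.1102 0.1102 (np.float64(0.647), np.float64(0.647))
scene 0.006 46 0.1345 0.1627 (np.float64(0.607), np.float64(0.688))
scene 0.012 85 0.1329 0.1631 (np.float64(0.608), np.float64(0.688))
scene 0.018 85 0.1302 0.1629 (np.float64(0.607), np.float64(0.688))
scene 0.024 87 0.1291 0.1619 (np.float64(0.606), np.float64(0.688))
scene 0.03 82 0.1267 0.1626 (np.float64(0.606), np.float64(0.69))
scene 0.036 93 0.1226 0.1634 (np.float64(0.606), np.float64(0.689))
scene 0.042 78 0.1177 0.172 (np.float64(0.605), np.float64(0.689))
scene 0.048 103 0.1224 0.1756 (np.float64(0.606), np.float64(0.69))
rim [ 0.60151184 -0.10082002  0.14203054] [ 0.69965314 -0.00147529  0.15304406]
top 0.0 0   
top 0.006 43 0.1384 0.1642 (np.float64(0.605), np.float64(0.682))
top 0.012 81 0.1344 0.1612 (np.float64(0.605), np.float64(0.683))
top 0.018 80 0.1334 0.1645 (np.float64(0.605), np.float64(0.683))
top 0.024 86 0.1287 0.5924 (np.float64(0.578), np.float64(0.683))
top 0.03 83 0.1256 0.1656 (np.float64(0.605), np.float64(0.684))
top 0.036 73 0.1261 0.1654 (np.float64(0.605), np.float64(0.684))
top 0.042 25 0.1255 0.1326 (np.float64(0.62), np.float64(0.68))
top 0.048 0   
rim [ 0.59306141 -0.10183819  0.14217733] [ 0.6954015  -0.00456463  0.15308694]
```

step_arm:
  commands:
    - {"fingers": 1, "dx": -0.007, "dy": 0.0005, "dz": -0.001, "roll": 0}
    - {"fingers": 1, "dx": -0.0125, "dy": 0.0005, "dz": -0.002, "roll": 0}
    - {"fingers": 1, "dx": -0.022, "dy": 0.0005, "dz": -0.0095, "roll": 0}
    - {"fingers": 1, "dx": -0.0315, "dy": 0.0005, "dz": -0.0155, "roll": 0}
    - {"fingers": 1, "dx": -0.0415, "dy": 0.0005, "dz": -0.021, "roll": 0}
    - {"fingers": 1, "dx": -0.0515, "dy": 0.0005, "dz": -0.0255, "roll": 0}
    - {"fingers": 1, "dx": -0.0515, "dy": 0.0005, "dz": -0.0255, "roll": 0}

```text
time: 9.02
tool_pos: [0.648, 0.0442, 0.2105]
tcp_rot: [-2.222, -2.219, -0.003]
wrist_force: [-1.0, 4.5, -2.8]
width: 0.155
grip_force: 58.9
```

```bash
python3 -c "
from h import *
go(.647,.0815,.1834,0)
n='scene'
p,d=read_camera(n);W=cloud(n,d);h=cv2.cvtColor(p,cv2.COLOR_BGR2HSV)
cv2.imwrite('pics/s3.png',cv2.resize(p[150:330,220:460],(640,480)))
g=(d>.1)&(h[...,0]>40)&(h[...,0]<85)&(h[...,1]>110)&(abs(W[...,0]-.647)<.07)&(abs(W[...,1]-.09)<.16)&(W[...,2]>.08)
P=W[g]
for a in np.arange(-.03,.16,.01):
        k=(P[:,1]>a)&(P[:,1]<a+.01);print(n,round(a,3),k.sum(),P[k][:,2].min().round(4) if k.any() else'',P[k][:,2].max().round(4) if k.any() else '')
"
```

```text
yaw -0.07 q6 0.03 dx 0.0372 dy -0.0011 dz 0.0271 roll -0.1 pos [0.648  0.0442 0.2105]
scene -0.03 0  
scene -0.02 0  
scene -0.01 67 0.1364 0.1706
scene 0.0 137 0.14 0.172
scene 0.01 135 0.1375 0.1787
scene 0.02 145 0.1402 0.1928
scene 0.03 119 0.1402 0.2555
scene 0.04 63 0.1434 0.2563
scene 0.05 43 0.1478 0.2026
scene 0.06 46 0.1585 0.2001
scene 0.07 47 0.1605 0.2109
scene 0.08 77 0.1662 0.2146
scene 0.09 69 0.1658 0.2181
scene 0.1 64 0.1697 0.2229
scene 0.11 67 0.1766 0.2247
scene 0.12 144 0.1788 0.2293
scene 0.13 95 0.1831 0.2127
scene 0.14 0  
scene 0.15 0
```

View pics/s3.png

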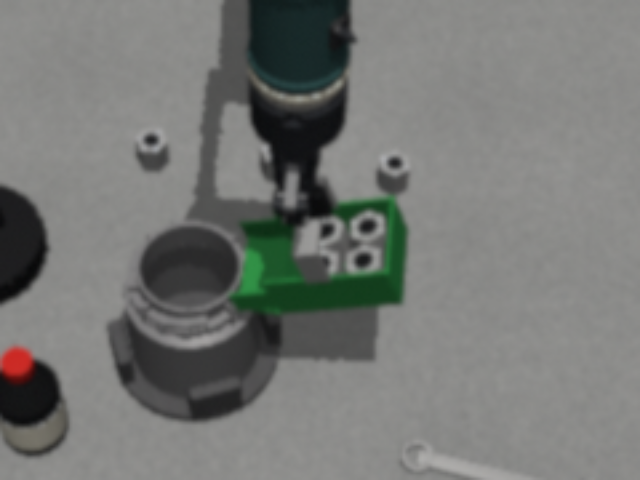

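The view shows the lip hooked against the neck at about (240,280) with the bin tipping (about 22°) and all four couplings still at the rear. The method works, so I'll continue to about 50° and then lift over the mouth.

step_arm:
  commands:
    - {"fingers": 1, "dx": -0.011, "dy": -0.001, "dz": -0.004, "roll": 0}
    - {"fingers": 1, "dx": -0.0215, "dy": -0.001, "dz": -0.0065, "roll": 0}
    - {"fingers": 1, "dx": -0.033, "dy": -0.001, "dz": -0.0085, "roll": 0}
    - {"fingers": 1, "dx": -0.044, "dy": -0.001, "dz": -0.0092, "roll": 0}
    - {"fingers": 1, "dx": -0.055, "dy": -0.001, "dz": -0.009, "roll": 0}
    - {"fingers": 1, "dx": -0.068, "dy": -0.001, "dz": -0.0085, "roll": 0}
    - {"fingers": 1, "dx": -0.08, "dy": -0.001, "dz": -0.026, "roll": 0}
    - {"fingers": 1, "dx": -0.1, "dy": -0.001, "dz": -0.03, "roll": 0}

```text
time: 10.07
tool_pos: [0.6483, -0.0578, 0.2423]
tcp_rot: [2.217, 2.219, 0.001]
wrist_force: [0.5, -0.6, -2.3]
width: 0.155
grip_force: 61.9
```

step_arm:
  commands:
    - {"fingers": 1, "dx": 0, "dy": 0, "dz": 0, "roll": 0}
    - {"fingers": 1, "dx": 0, "dy": 0, "dz": 0, "roll": 0}
    - {"fingers": 1, "dx": 0, "dy": 0, "dz": 0, "roll": 0}
    - {"fingers": 1, "dx": 0, "dy": 0, "dz": 0, "roll": 0}

```text
time: 10.58
tool_pos: [0.6467, -0.0557, 0.2391]
tcp_rot: [-2.221, -2.221, 0.001]
wrist_force: [1.2, -0.6, -2.0]
width: 0.156
grip_force: 61.8
```

```bash
python3 -c "
from h import *
go(.647,.0815,.1834,0)
p,d=read_camera('scene');t,e=read_camera('top')
cv2.imwrite('pics/s4.png',np.hstack([cv2.resize(p[150:330,220:460],(480,360)),cv2.resize(t[150:310,260:400],(315,360))]))
"
```

```text
yaw 0.01 q6 -0.12 dx 0.1372 dy 0.0003 dz 0.0557 roll 0.0 pos [ 0.6467 -0.0557  0.2391]
```

View pics/s4.png

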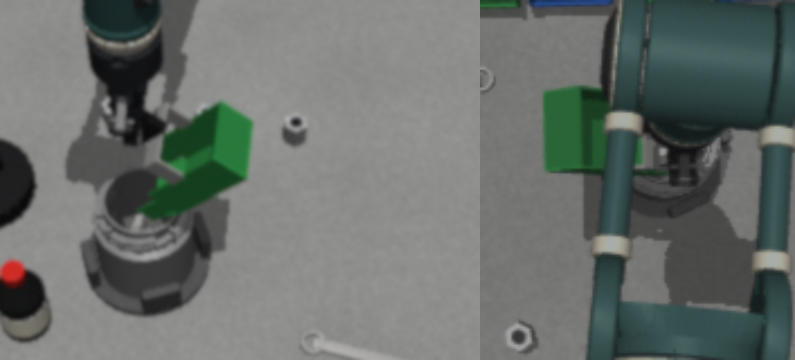

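The bin is tipped over the mouth. The load has dropped to about the empty bin's weight, and no coupling is visible outside. Next I'll carry the bin back and set it down on the bench at (0.60, about 0.25).

step_arm:
  commands:
    - {"fingers": 1, "dx": 0.0, "dy": 0, "dz": -0.02, "roll": 0}
    - {"fingers": 1, "dx": 0.05, "dy": -0.01, "dz": -0.03, "roll": 0}
    - {"fingers": 1, "dx": 0.1, "dy": -0.03, "dz": -0.03, "roll": 0}
    - {"fingers": 1, "dx": 0.15, "dy": -0.047, "dz": 0.0, "roll": 0}
    - {"fingers": 1, "dx": 0.2, "dy": -0.047, "dz": 0.04, "roll": 0}
    - {"fingers": 1, "dx": 0.206, "dy": -0.047, "dz": 0.09, "roll": 0}
    - {"fingers": 1, "dx": 0.206, "dy": -0.047, "dz": 0.135, "roll": 0}
    - {"fingers": 1, "dx": 0.206, "dy": -0.047, "dz": 0.15, "roll": 0}

```text
time: 11.68
tool_pos: [0.598, 0.15, 0.0873]
tcp_rot: [-2.219, -2.22, 0.006]
wrist_force: [-0.3, 1.0, -2.5]
width: 0.154
grip_force: 61.8
```

```bash
python3 -c "
from h import *
n='scene'
p,d=read_camera(n);W=cloud(n,d);h=cv2.cvtColor(p,cv2.COLOR_BGR2HSV)
g=(d>.1)&(h[...,0]>40)&(h[...,0]<85)&(h[...,1]>110)&(abs(W[...,0]-.6)<.07)&(abs(W[...,1]-.2)<.13)
P=W[g];i=P[:,2].argmin();print('lowest',np.sort(P[:,2])[:4],P[i],P.min(0),P.max(0))
W=cloud('top',read_camera('top')[1])
go(.6,.15,.075,0)
"
```

```text
lowest [-0.00243441  0.00120922  0.01241307  0.01331499] [ 0.53906286  0.19679383 -0.00243441] [ 0.53906286  0.15973617 -0.00243441] [0.64333032 0.27695248 0.15331409]
yaw -0.02 q6 0.2 dx 0.0003 dy 0.0007 dz 0.0137 roll -0.0 pos [0.5993 0.1498 0.0887]
```

step_arm:
  commands:
    - {"fingers": 1, "dx": 0.0, "dy": 0, "dz": 0.012, "roll": 0}
    - {"fingers": 1, "dx": 0.022, "dy": 0, "dz": 0.012, "roll": 0}
    - {"fingers": 1, "dx": 0.045, "dy": 0, "dz": 0.015, "roll": 0}
    - {"fingers": 1, "dx": 0.066, "dy": 0, "dz": 0.02, "roll": 0}
    - {"fingers": 1, "dx": 0.086, "dy": 0, "dz": 0.026, "roll": 0}
    - {"fingers": 1, "dx": 0.1, "dy": 0, "dz": 0.03, "roll": 0}
    - {"fingers": 1, "dx": 0.1, "dy": 0, "dz": 0.031, "roll": 0}
    - {"fingers": 1, "dx": 0.1, "dy": 0, "dz": 0.031, "roll": 0}
  squeeze: 25

```text
time: 12.78
tool_pos: [0.6031, 0.2565, 0.0674]
tcp_rot: [-2.221, -2.221, -0.017]
wrist_force: [-9.0, 5.1, 27.1]
width: 0.152
grip_force: 70.3
```

step_arm:
  commands:
    - {"fingers": -0.2, "dx": 0.0, "dy": 0, "dz": 0, "roll": 0}
    - {"fingers": -0.2, "dx": 0.0, "dy": 0, "dz": 0, "roll": 0}
    - {"fingers": -0.2, "dx": 0.0, "dy": 0, "dz": 0, "roll": 0}
    - {"fingers": -0.2, "dx": 0.0, "dy": 0, "dz": -0.04, "roll": 0}
    - {"fingers": -0.2, "dx": 0.0, "dy": 0, "dz": -0.09, "roll": 0}
    - {"fingers": -0.2, "dx": 0.0, "dy": 0, "dz": -0.13, "roll": 0}

```text
time: 13.52
tool_pos: [0.6002, 0.2498, 0.1896]
tcp_rot: [-2.222, -2.221, 0.0]
wrist_force: [-0.5, -0.2, -0.6]
width: 0.602
grip_force: 0.0
```

Run:
```python
from h import *
p,d=read_camera('scene')
cv2.imwrite('pics/s5.png',cv2.resize(p[150:350,160:480],(800,500)))
def near(n,c,r,z0,z1,img=None):
    p,d=img;W=cloud(n,d);m=(d>.1)&(np.hypot(W[...,0]-c[0],W[...,1]-c[1])<r)&(W[...,2]>z0)&(W[...,2]<z1);return W[m],p[m]
for nm in('scene','top'):
    im=(p,d) if nm=='scene' else read_camera(nm)
    for c in((.426,.125),(.423,.001),(.4235,-.131)):
        P,_=near(nm,c,.07,.028,.045,im);print(nm,c,len(P),((P.max(0)+P.min(0))/2).round(4) if len(P) else '')
    P,_=near(nm,(.562,-.2865),.12,.03,.042,im);print('cap',len(P),((P.max(0)+P.min(0))/2).round(4),np.ptp(P,0))
    P,_=near(nm,(.647,-.053),.041,-.01,.13,im);print('in drum z',np.percentile(P[:,2],[2,25,50,75,98]))
    P,_=near(nm,(.6,.25),.12,.078,.094,im);print('bow',cv2.minAreaRect(P[:,:2].astype(np.float32)*1000),P[:,2].mean())
s=read_state();print(s['wrist_force'],s['tool_pos'],s['width'])
```

```text
scene (0.426, 0.125) 92 [0.4295 0.1278 0.0351]
scene (0.423, 0.001) 93 [0.4268 0.0026 0.0346]
scene (0.4235, -0.131) 94 [ 0.4271 -0.1307  0.0348]
cap 1342 [ 0.5652 -0.2857  0.036 ] [0.13486363 0.13430893 0.01195408]
in drum z [0.03225974 0.03680498 0.05941213 0.06453665 0.1249335 ]
bow ((604.4698486328125, 308.2730407714844), (38.91685104370117, 81.16130828857422), 76.26691436767578) 0.08710048942438806
top (0.426, 0.125) 108 [0.4263 0.1264 0.036 ]
top (0.423, 0.001) 107 [0.4229 0.0009 0.0361]
top (0.4235, -0.131) 113 [ 0.4233 -0.1317  0.0357]
cap 1703 [ 0.5628 -0.2871  0.0361] [0.13323735 0.13307287 0.0118498 ]
in drum z [0.00534866 0.01165348 0.03274252 0.05312953 0.06903854]
bow ((0.0, 0.0), (0.0, 0.0), 0.0) nan
[0.83160091 0.175875   0.11528439] [0.60363465 0.25113694 0.19464164] 0.6027644362750746<stdin>:12: RuntimeWarning: Mean of empty slice.
  ret = ret.dtype.type(ret / rcount)
```

View pics/s5.png

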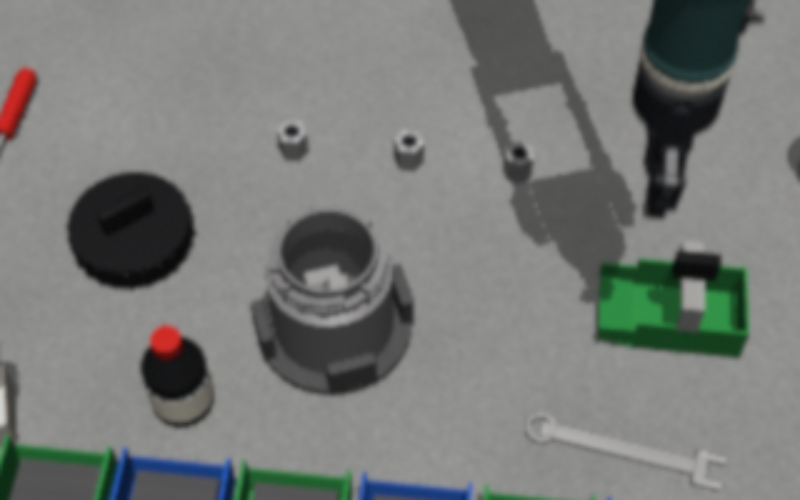

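The bin stands upright and empty, the couplings are in the drum and three are left on the bench. On to the first one.

```bash
python3 -c "
from h import *
go(.4262,.1255,.05,-26);s=read_state();print(s['q'])"
```

```text
yaw -0.04 q6 0.36 dx -0.1263 dy -0.1787 dz 0.1425 roll 26.0 pos [0.6036 0.2511 0.1946]
[3.56154972e-01 2.18889979e-01 1.66451170e+00 1.53031669e-05
 1.24820351e+00 3.56874756e-01]
```

step_arm:
  commands:
    - {"fingers": -0.2, "dx": -0.03, "dy": -0.045, "dz": 0.0, "roll": 9}
    - {"fingers": -0.2, "dx": -0.06, "dy": -0.09, "dz": 0.03, "roll": 18}
    - {"fingers": -0.2, "dx": -0.09, "dy": -0.135, "dz": 0.08, "roll": 26}
    - {"fingers": -0.2, "dx": -0.126, "dy": -0.177, "dz": 0.13, "roll": 26}
    - {"fingers": -0.2, "dx": -0.126, "dy": -0.177, "dz": 0.14, "roll": 26}
    - {"fingers": -0.2, "dx": -0.126, "dy": -0.177, "dz": 0.14, "roll": 26}
    - {"fingers": -0.2, "dx": -0.126, "dy": -0.177, "dz": 0.14, "roll": 26}

```text
time: 14.5
tool_pos: [0.4246, 0.1245, 0.0493]
tcp_rot: [2.664, 1.664, 0.003]
wrist_force: [-0.3, 0.4, 0.8]
width: 0.6
grip_force: 0.0
```

```bash
cat >> h.py <<'E'
def hexes(c,img=None):
    cal=calibration('wrist');p,d=read_camera('wrist');W=cloud('wrist',d,cal)
    m=(d>.05)&(np.hypot(W[...,0]-c[0],W[...,1]-c[1])<.035)&(W[...,2]>.032)&(W[...,2]<.04)
    P=(W[m][:,:2]*1000).astype(np.float32);h=cv2.convexHull(P)[:,0]
    f=lambda t:sum(np.ptp(h@np.array([np.cos(np.radians(t+60*k)),np.sin(np.radians(t+60*k))])) for k in range(3))
    b=min(range(0,60),key=f);(cx,cy),r=cv2.minEnclosingCircle(h);print(m.sum(),'centre',cx/1e3,cy/1e3,'r',r,'flat',b,f(b)/3)
E
python3 -c "
from h import *
hexes((.4262,.1255));go(.4262,.1255,-.026,-26)"
```

```text
2977 centre 0.42679647827148437 0.12557829284667968 r 17.59210968017578 flat 35 30.682467668368073
yaw -26.02 q6 0.68 dx 0.0009 dy 0.0003 dz 0.0760 roll -0.0 pos [0.4254 0.1248 0.05  ]
```

step_arm:
  commands:
    - {"fingers": -0.2, "dx": 0.001, "dy": 0.0005, "dz": 0.03, "roll": -1}
    - {"fingers": -0.2, "dx": 0.001, "dy": 0.0005, "dz": 0.06, "roll": -1}
    - {"fingers": -0.2, "dx": 0.001, "dy": 0.0005, "dz": 0.075, "roll": -1}
    - {"fingers": -0.2, "dx": 0.001, "dy": 0.0005, "dz": 0.075, "roll": -1}
    - {"fingers": 1, "dx": 0.001, "dy": 0.0005, "dz": 0.075, "roll": -1}
    - {"fingers": 1, "dx": 0.001, "dy": 0.0005, "dz": 0.075, "roll": -1}
    - {"fingers": 1, "dx": 0.001, "dy": 0.0005, "dz": 0.075, "roll": -1}
    - {"fingers": 1, "dx": 0.001, "dy": 0.0005, "dz": 0.075, "roll": -1}
  squeeze: 40

```text
time: 15.55
tool_pos: [0.4255, 0.1251, -0.0252]
tcp_rot: [2.649, 1.687, 0.005]
wrist_force: [-0.3, 0.3, 5.5]
width: 0.345
grip_force: 40.5
```

```bash
python3 -c "
from h import *
go(.647,-.053,.16,-26);s=read_state();print(s['width'],s['grip_force'],s['wrist_force'])"
```

```text
yaw -25.02 q6 0.67 dx -0.0673 dy 0.2765 dz -0.1846 roll 1.0 pos [ 0.4255  0.1251 -0.0252]
0.34476751311257836 40.48289545113221 [-0.26680703  0.26446945  5.4760669 ]
```

step_arm:
  commands:
    - {"fingers": 1, "dx": 0.0, "dy": 0, "dz": -0.06, "roll": 0}
    - {"fingers": 1, "dx": 0.0, "dy": 0.0, "dz": -0.12, "roll": 0}
    - {"fingers": 1, "dx": -0.015, "dy": 0.06, "dz": -0.17, "roll": 0}
    - {"fingers": 1, "dx": -0.03, "dy": 0.12, "dz": -0.175, "roll": 0}
    - {"fingers": 1, "dx": -0.045, "dy": 0.18, "dz": -0.175, "roll": 0}
    - {"fingers": 1, "dx": -0.06, "dy": 0.24, "dz": -0.175, "roll": 0}
    - {"fingers": 1, "dx": -0.0673, "dy": 0.2765, "dz": -0.165, "roll": 0}
    - {"fingers": 1, "dx": -0.0673, "dy": 0.2765, "dz": -0.16, "roll": 0}

```text
time: 16.55
tool_pos: [0.6475, -0.0558, 0.1319]
tcp_rot: [-2.652, -1.684, 0.002]
wrist_force: [-0.9, -0.2, -1.5]
width: 0.344
grip_force: 40.0
```

step_arm:
  commands:
    - {"fingers": 1, "dx": 0.0, "dy": 0, "dz": 0, "roll": 0}
    - {"fingers": 1, "dx": 0.0, "dy": 0.0, "dz": 0, "roll": 0}
    - {"fingers": -0.2, "dx": 0, "dy": 0, "dz": 0, "roll": 0}
    - {"fingers": -0.2, "dx": 0, "dy": 0, "dz": 0, "roll": 0}
    - {"fingers": -0.2, "dx": 0, "dy": 0, "dz": -0.03, "roll": 0}

```text
time: 17.18
tool_pos: [0.6433, -0.0526, 0.161]
tcp_rot: [-2.646, -1.686, 0.007]
wrist_force: [0.4, 0.8, -0.3]
width: 0.603
grip_force: 0.0
```

```bash
python3 -c "
from h import *
go(.423,.0009,.05,-3);s=read_state();print(s['width'],s['wrist_force'])"
```

```text
yaw -24.99 q6 0.32 dx -0.0444 dy -0.2217 dz 0.1123 roll -22.0 pos [ 0.6433 -0.0526  0.161 ]
0.6034238355608541 [ 0.39343507  0.84500387 -0.31116504]
```

step_arm:
  commands:
    - {"fingers": -0.2, "dx": -0.01, "dy": -0.055, "dz": -0.02, "roll": -10}
    - {"fingers": -0.2, "dx": -0.022, "dy": -0.11, "dz": -0.02, "roll": -20}
    - {"fingers": -0.2, "dx": -0.034, "dy": -0.17, "dz": 0.02, "roll": -22}
    - {"fingers": -0.2, "dx": -0.0445, "dy": -0.2235, "dz": 0.08, "roll": -22}
    - {"fingers": -0.2, "dx": -0.0445, "dy": -0.2235, "dz": 0.11, "roll": -22}
    - {"fingers": -0.2, "dx": -0.0445, "dy": -0.2235, "dz": 0.11, "roll": -22}
    - {"fingers": -0.2, "dx": -0.0445, "dy": -0.2235, "dz": 0.11, "roll": -22}

```text
time: 18.05
tool_pos: [0.4274, 0.0008, 0.0557]
tcp_rot: [2.277, 2.16, 0.004]
wrist_force: [0.5, -0.4, 0.5]
width: 0.596
grip_force: 0.0
```

```bash
python3 -c "
from h import *
hexes((.423,.0009));go(.423,.0009,-.022,-3)"
```

```text
2782 centre 0.4243719787597656 0.0008904532790184021 r 17.4054012298584 flat 58 30.62347595451797
yaw -3.01 q6 -0.0 dx -0.0000 dy -0.0060 dz 0.0784 roll -0.0 pos [0.4285 0.0007 0.0565]
```

step_arm:
  commands:
    - {"fingers": -0.2, "dx": 0.0, "dy": -0.0045, "dz": 0.03, "roll": 1}
    - {"fingers": -0.2, "dx": 0, "dy": -0.0045, "dz": 0.06, "roll": 1}
    - {"fingers": -0.2, "dx": 0, "dy": -0.0045, "dz": 0.078, "roll": 1}
    - {"fingers": -0.2, "dx": 0, "dy": -0.0045, "dz": 0.078, "roll": 1}
    - {"fingers": 1, "dx": 0, "dy": -0.0045, "dz": 0.078, "roll": 1}
    - {"fingers": 1, "dx": 0, "dy": -0.0045, "dz": 0.078, "roll": 1}
    - {"fingers": 1, "dx": 0, "dy": -0.0045, "dz": 0.078, "roll": 1}
    - {"fingers": 1, "dx": 0, "dy": -0.0045, "dz": 0.078, "roll": 1}

```text
time: 19.1
tool_pos: [0.4231, 0.0009, -0.0224]
tcp_rot: [2.295, 2.14, 0.006]
wrist_force: [0.6, -1.1, 6.0]
width: 0.343
grip_force: 40.0
```

```bash
python3 -c "
from h import *
go(.647,-.053,.135,-4);s=read_state();print(s['width'],s['grip_force'],s['wrist_force'])"
```

```text
yaw -4.01 q6 0.01 dx -0.0381 dy 0.2279 dz -0.1562 roll -0.0 pos [ 0.4231  0.0009 -0.0224]
0.3434989994715809 39.99327901750803 [ 0.62655026 -1.10597013  6.02773005]
```

step_arm:
  commands:
    - {"fingers": 1, "dx": 0.0, "dy": 0, "dz": -0.06, "roll": 0}
    - {"fingers": 1, "dx": 0.0, "dy": 0.0, "dz": -0.12, "roll": 0}
    - {"fingers": 1, "dx": -0.01, "dy": 0.05, "dz": -0.17, "roll": 0}
    - {"fingers": 1, "dx": -0.02, "dy": 0.105, "dz": -0.175, "roll": 0}
    - {"fingers": 1, "dx": -0.03, "dy": 0.16, "dz": -0.175, "roll": 0}
    - {"fingers": 1, "dx": -0.038, "dy": 0.21, "dz": -0.175, "roll": 0}
    - {"fingers": 1, "dx": -0.038, "dy": 0.228, "dz": -0.165, "roll": 0}
    - {"fingers": 1, "dx": -0.038, "dy": 0.228, "dz": -0.16, "roll": 0}

```text
time: 20.1
tool_pos: [0.6454, -0.0529, 0.1348]
tcp_rot: [-2.298, -2.142, 0.001]
wrist_force: [-0.4, -0.3, -0.7]
width: 0.342
grip_force: 40.0
```

step_arm:
  commands:
    - {"fingers": 1, "dx": 0.0, "dy": 0, "dz": 0, "roll": 0}
    - {"fingers": 1, "dx": 0.0, "dy": 0.0, "dz": 0, "roll": 0}
    - {"fingers": -0.2, "dx": 0, "dy": 0, "dz": 0, "roll": 0}
    - {"fingers": -0.2, "dx": 0, "dy": 0, "dz": 0, "roll": 0}
    - {"fingers": -0.2, "dx": 0, "dy": 0, "dz": -0.03, "roll": 0}

```text
time: 20.72
tool_pos: [0.6423, -0.0523, 0.1629]
tcp_rot: [-2.294, -2.139, 0.006]
wrist_force: [0.1, -0.2, -0.8]
width: 0.599
grip_force: 0.0
```

```bash
python3 -c "
from h import *
go(.4234,-.1315,.05,0);s=read_state();print(s['width'],s['wrist_force'])"
```

```text
yaw -4.01 q6 -0.05 dx -0.0943 dy -0.2122 dz 0.1141 roll -4.0 pos [ 0.6423 -0.0523  0.1629]
0.5993621075509652 [ 0.10230055 -0.16868281 -0.8051719 ]
```

step_arm:
  commands:
    - {"fingers": -0.2, "dx": -0.02, "dy": -0.05, "dz": -0.02, "roll": -4}
    - {"fingers": -0.2, "dx": -0.045, "dy": -0.1, "dz": -0.02, "roll": -4}
    - {"fingers": -0.2, "dx": -0.07, "dy": -0.155, "dz": 0.02, "roll": -4}
    - {"fingers": -0.2, "dx": -0.095, "dy": -0.216, "dz": 0.07, "roll": -4}
    - {"fingers": -0.2, "dx": -0.095, "dy": -0.216, "dz": 0.11, "roll": -4}
    - {"fingers": -0.2, "dx": -0.095, "dy": -0.216, "dz": 0.11, "roll": -4}
    - {"fingers": -0.2, "dx": -0.095, "dy": -0.216, "dz": 0.11, "roll": -4}

```text
time: 21.6
tool_pos: [0.4254, -0.133, 0.0577]
tcp_rot: [2.22, 2.218, 0.003]
wrist_force: [1.1, 0.0, 0.7]
width: 0.598
grip_force: 0.0
```

```bash
python3 -c "
from h import *
hexes((.4234,-.1315));go(.4236,-.1315,-.021,0)"
```

```text
2755 centre 0.42427984619140624 -0.13192890930175782 r 17.174020767211914 flat 59 30.428369049796306
yaw 0.0 q6 -0.36 dx 0.0019 dy -0.0036 dz 0.0796 roll 0.0 pos [ 0.4267 -0.1333  0.0586]
```

step_arm:
  commands:
    - {"fingers": -0.2, "dx": 0.0015, "dy": -0.003, "dz": 0.03, "roll": 1}
    - {"fingers": -0.2, "dx": 0.0015, "dy": -0.003, "dz": 0.06, "roll": 1}
    - {"fingers": -0.2, "dx": 0.0015, "dy": -0.003, "dz": 0.079, "roll": 1}
    - {"fingers": -0.2, "dx": 0.0015, "dy": -0.003, "dz": 0.079, "roll": 1}
    - {"fingers": 1, "dx": 0.0015, "dy": -0.003, "dz": 0.079, "roll": 1}
    - {"fingers": 1, "dx": 0.0015, "dy": -0.003, "dz": 0.079, "roll": 1}
    - {"fingers": 1, "dx": 0.0015, "dy": -0.003, "dz": 0.079, "roll": 1}
    - {"fingers": 1, "dx": 0.0015, "dy": -0.003, "dz": 0.079, "roll": 1}

```text
time: 22.65
tool_pos: [0.4229, -0.1317, -0.0212]
tcp_rot: [2.238, 2.198, 0.004]
wrist_force: [0.9, 1.2, 5.8]
width: 0.343
grip_force: 40.2
```

```bash
python3 -c "
from h import *
go(.647,-.053,.135,-1);s=read_state();print(s['width'],s['grip_force'],s['wrist_force'])"
```

```text
yaw -1.04 q6 -0.34 dx 0.0825 dy 0.2235 dz -0.1551 roll -0.0 pos [ 0.4229 -0.1317 -0.0212]
0.34324377554861635 40.23934696102515 [0.9070627  1.19903439 5.77893658]
```

step_arm:
  commands:
    - {"fingers": 1, "dx": 0.0, "dy": 0, "dz": -0.06, "roll": 0}
    - {"fingers": 1, "dx": 0.0, "dy": 0.0, "dz": -0.12, "roll": 0}
    - {"fingers": 1, "dx": 0.02, "dy": 0.05, "dz": -0.17, "roll": 0}
    - {"fingers": 1, "dx": 0.04, "dy": 0.105, "dz": -0.175, "roll": 0}
    - {"fingers": 1, "dx": 0.06, "dy": 0.16, "dz": -0.175, "roll": 0}
    - {"fingers": 1, "dx": 0.08, "dy": 0.21, "dz": -0.175, "roll": 0}
    - {"fingers": 1, "dx": 0.0825, "dy": 0.2235, "dz": -0.165, "roll": 0}
    - {"fingers": 1, "dx": 0.0825, "dy": 0.2235, "dz": -0.16, "roll": 0}

```text
time: 23.65
tool_pos: [0.6441, -0.0522, 0.1353]
tcp_rot: [-2.239, -2.201, 0.003]
wrist_force: [-0.5, 0.2, -1.3]
width: 0.34
grip_force: 40.0
```

step_arm:
  commands:
    - {"fingers": 1, "dx": 0.0, "dy": 0, "dz": 0, "roll": 0}
    - {"fingers": 1, "dx": 0.0, "dy": 0.0, "dz": 0, "roll": 0}
    - {"fingers": -0.2, "dx": 0, "dy": 0, "dz": 0, "roll": 0}
    - {"fingers": -0.2, "dx": 0, "dy": 0, "dz": 0, "roll": 0}
    - {"fingers": -0.2, "dx": 0, "dy": 0, "dz": -0.05, "roll": 0}

```text
time: 24.28
tool_pos: [0.6406, -0.052, 0.1818]
tcp_rot: [-2.236, -2.196, 0.01]
wrist_force: [0.4, 0.4, 0.1]
width: 0.603
grip_force: 0.0
```

```bash
python3 -c "
from h import *
go(.562,-.2868,.15,41);s=read_state();print(s['width'],s['wrist_force'])"
```

```text
yaw -1.03 q6 -0.1 dx -0.2362 dy -0.0741 dz 0.0323 roll -42.0 pos [ 0.6406 -0.052   0.1818]
0.6034466313264223 [0.44041054 0.4173232  0.07248864]
```

step_arm:
  commands:
    - {"fingers": -0.2, "dx": -0.05, "dy": -0.015, "dz": 0.0, "roll": -10}
    - {"fingers": -0.2, "dx": -0.1, "dy": -0.03, "dz": 0.0, "roll": -20}
    - {"fingers": -0.2, "dx": -0.15, "dy": -0.045, "dz": 0.0, "roll": -30}
    - {"fingers": -0.2, "dx": -0.2, "dy": -0.06, "dz": 0.02, "roll": -40}
    - {"fingers": -0.2, "dx": -0.237, "dy": -0.078, "dz": 0.03, "roll": -42}
    - {"fingers": -0.2, "dx": -0.237, "dy": -0.078, "dz": 0.03, "roll": -42}
    - {"fingers": -0.2, "dx": -0.237, "dy": -0.078, "dz": 0.03, "roll": -42}

```text
time: 25.15
tool_pos: [0.5628, -0.2879, 0.1569]
tcp_rot: [1.304, 2.857, 0.001]
wrist_force: [-0.2, 0.5, -0.7]
width: 0.598
grip_force: 0.0
```

```bash
cat > cap.py <<'E'
from h import *
def capfit(n,c,zb):
    """cap top disc at zb+.036, bar top at zb+.069"""
    cal=calibration(n);p,d=read_camera(n);W=cloud(n,d,cal);r=np.hypot(W[...,0]-c[0],W[...,1]-c[1])
    ok=(d>.05)&(r<.09)
    m=ok&(abs(W[...,2]-zb-.069)<.006);q=ok&(abs(W[...,2]-zb-.036)<.006)
    print(n,'bar',m.sum(),cv2.minAreaRect(W[m][:,:2].astype(np.float32)*1000) if m.sum()>4 else 0,np.median(W[m][:,2]),
      'disc',((W[q].max(0)+W[q].min(0))/2)[:2].round(4) if q.any() else 0,np.ptp(W[q],0)[:2].round(3),np.median(W[q][:,2]))
    return p,d,W
E
python3 - <<'E'
from cap import *
go(.562,-.2868,.01,41)
capfit('wrist',(.562,-.287),0);p,d,W=capfit('top',(.562,-.287),0)
r=np.hypot(W[...,0]-.647,W[...,1]+.053);m=(d>.1)&(r<.041);print('drum inside z',np.percentile(W[m][:,2],[2,25,50,75,98,100]))
q,_=read_camera('scene')
cv2.imwrite('pics/s6.png',np.hstack([cv2.resize(p[170:320,260:460],(400,300)),cv2.resize(q[180:330,200:400],(400,300))]))
E
```

```text
yaw 40.92 q6 -1.23 dx 0.0013 dy 0.0000 dz 0.1469 roll -0.1 pos [ 0.5628 -0.2879  0.1569]
wrist bar 1691 ((563.1229858398438, -288.22918701171875), (13.777543067932129, 59.49629211425781), 41.4263801574707) 0.0690930749389508 disc [ 0.563  -0.2887] [0.134 0.135] 0.036430534801897466
top bar 113 ((560.3330688476562, -285.7792053222656), (14.079841613769531, 54.36986541748047), 40.582393646240234) 0.06863773391173839 disc [ 0.5613 -0.2834] [0.131 0.126] 0.03618088724237105
drum inside z [0.00652125 0.02620882 0.05525704 0.06560595 0.07171828 0.07602868]
```

View pics/s6.png

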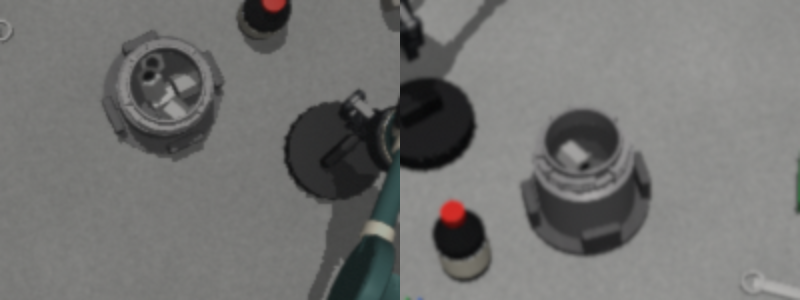

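Both views show the couplings inside the drum and none left on the bench. The cap bar is centred at (0.563, -0.288) with tool yaw 41°.

step_arm:
  commands:
    - {"fingers": -0.2, "dx": 0.0005, "dy": 0, "dz": 0.05, "roll": 0}
    - {"fingers": -0.2, "dx": 0.0005, "dy": 0, "dz": 0.1, "roll": 0}
    - {"fingers": -0.2, "dx": 0.0005, "dy": 0, "dz": 0.13, "roll": 0}
    - {"fingers": -0.2, "dx": 0.0005, "dy": 0, "dz": 0.149, "roll": 0}
    - {"fingers": 1, "dx": 0.0005, "dy": 0, "dz": 0.149, "roll": 0}
    - {"fingers": 1, "dx": 0.0005, "dy": 0, "dz": 0.149, "roll": 0}
    - {"fingers": 1, "dx": 0.0005, "dy": 0, "dz": 0.149, "roll": 0}
    - {"fingers": 1, "dx": 0.0005, "dy": 0, "dz": 0.149, "roll": 0}
  squeeze: 80

```text
time: 26.3
tool_pos: [0.5638, -0.2883, 0.0095]
tcp_rot: [1.302, 2.855, -0.0]
wrist_force: [0.2, 0.3, 4.2]
width: 0.147
grip_force: 79.5
```

```bash
python3 -c "
from h import *
go(.647,-.053,.19,41);s=read_state();print(s['width'],s['grip_force'],s['wrist_force'])"
```

```text
yaw 40.98 q6 -1.23 dx 0.1224 dy 0.2174 dz -0.1806 roll -0.0 pos [ 0.5638 -0.2883  0.0095]
0.1473473110133424 79.45448398590088 [0.17218081 0.31748993 4.24815916]
```

Run:
```python
from h import *
from scipy.optimize import least_squares
for n in('top','scene'):
    p,d=read_camera(n);W=cloud(n,d)
    r=np.hypot(W[...,0]-.647,W[...,1]+.053)
    for lo,hi,r0,r1 in((.1455,.151,.040,.053),(.110,.118,.058,.066)):
        m=(d>.1)&(W[...,2]>lo)&(W[...,2]<hi)&(r>r0)&(r<r1);P=W[m]
        a=np.arctan2(P[:,1]+.053,P[:,0]-.647)
        f=lambda q:np.hypot(P[:,0]-q[0],P[:,1]-q[1])-q[2]
        s=least_squares(f,[.647,-.053,.047],loss='soft_l1',f_scale=.001);print(n,lo,m.sum(),s.x.round(4),np.histogram(a,8,(-np.pi,np.pi))[0])
```

```text
top 0.1455 142 [ 0.647  -0.0538  0.0468] [17 18 19 20 18 16 16 18]
top 0.11 55 [ 0.6477 -0.0541  0.0607] [ 8 13  3  2  5  6  8 10]
scene 0.1455 132 [ 0.6508 -0.0524  0.0468] [13 14 21 19 17 17 13 18]
scene 0.11 74 [ 0.6483 -0.0527  0.0599] [ 0  0  7 26 27 13  1  0]
```

step_arm:
  commands:
    - {"fingers": 1, "dx": 0, "dy": 0, "dz": -0.06, "roll": 0}
    - {"fingers": 1, "dx": 0, "dy": 0, "dz": -0.12, "roll": 0}
    - {"fingers": 1, "dx": 0, "dy": 0, "dz": -0.18, "roll": 0}
    - {"fingers": 1, "dx": 0, "dy": 0, "dz": -0.18, "roll": 0}
    - {"fingers": 1, "dx": 0.03, "dy": 0.05, "dz": -0.18, "roll": 0}
    - {"fingers": 1, "dx": 0.06, "dy": 0.1, "dz": -0.18, "roll": 0}
    - {"fingers": 1, "dx": 0.09, "dy": 0.15, "dz": -0.18, "roll": 0}
    - {"fingers": 1, "dx": 0.12, "dy": 0.2, "dz": -0.18, "roll": 0}

```text
time: 27.4
tool_pos: [0.6333, -0.0641, 0.1852]
tcp_rot: [-1.303, -2.855, 0.002]
wrist_force: [0.3, -0.8, -1.8]
width: 0.147
grip_force: 78.7
```

step_arm:
  commands:
    - {"fingers": 1, "dx": 0.002, "dy": 0.016, "dz": 0, "roll": 0}
    - {"fingers": 1, "dx": 0.002, "dy": 0.016, "dz": 0, "roll": 0}
    - {"fingers": 1, "dx": 0.002, "dy": 0.016, "dz": 0, "roll": 0}
    - {"fingers": 1, "dx": 0.002, "dy": 0.016, "dz": 0, "roll": 0}

```text
time: 27.9
tool_pos: [0.6446, -0.0554, 0.1872]
tcp_rot: [-1.306, -2.857, 0.001]
wrist_force: [0.1, -0.5, -1.7]
width: 0.148
grip_force: 78.8
```

```bash
python3 -c "
from h import *
go(.648,-.054,.1445,41);s=read_state();print(s['width'],s['grip_force'],s['wrist_force'])"
```

```text
yaw 40.86 q6 -0.84 dx -0.0012 dy 0.0036 dz 0.0427 roll -0.1 pos [ 0.6446 -0.0554  0.1872]
0.1484360983040526 78.80873322486877 [ 0.07944766 -0.46973432 -1.69915557]
```

step_arm:
  commands:
    - {"fingers": 1, "dx": -0.001, "dy": 0.0036, "dz": 0, "roll": 0}
    - {"fingers": 1, "dx": -0.001, "dy": 0.0036, "dz": 0.01, "roll": 0}
    - {"fingers": 1, "dx": -0.001, "dy": 0.0036, "dz": 0.02, "roll": 0}
    - {"fingers": 1, "dx": -0.001, "dy": 0.0036, "dz": 0.028, "roll": 0}
    - {"fingers": 1, "dx": -0.001, "dy": 0.0036, "dz": 0.034, "roll": 0}
    - {"fingers": 1, "dx": -0.001, "dy": 0.0036, "dz": 0.038, "roll": 0}
    - {"fingers": 1, "dx": -0.001, "dy": 0.0036, "dz": 0.038, "roll": 0}

```text
time: 28.78
tool_pos: [0.6484, -0.0521, 0.1491]
tcp_rot: [-1.303, -2.858, 0.0]
wrist_force: [0.9, 0.6, -1.6]
width: 0.145
grip_force: 78.9
```

```bash
python3 -c "
from cap import *
go(.648,-.054,.1445,41);s=read_state();print(s['width'],s['grip_force'],s['wrist_force'])
capfit('wrist',(.648,-.054),s['tool_pos'][2]-.0095)
capfit('top',(.648,-.054),s['tool_pos'][2]-.0095)
"
```

```text
yaw 40.99 q6 -0.83 dx -0.0012 dy -0.0015 dz 0.0046 roll -0.0 pos [ 0.6484 -0.0521  0.1491]
0.14482642429795856 78.85270357131958 [ 0.87109212  0.55288786 -1.60805068]
wrist bar 7660 ((645.52001953125, -52.99613952636719), (37.147098541259766, 58.17521286010742), 18.0089054107666) 0.2087030250524914 disc [ 0.6456 -0.0494] [0.131 0.128] 0.1759892494685054
top bar 10 ((627.5631713867188, -31.743961334228516), (13.301685333251953, 2.9382262229919434), 48.17271041870117) 0.2093819661569753 disc [ 0.6296 -0.0645] [0.1   0.108] 0.17620302568472615
```

step_arm:
  commands:
    - {"fingers": 1, "dx": -0.001, "dy": -0.0015, "dz": 0.0, "roll": 0}
    - {"fingers": 1, "dx": -0.001, "dy": -0.0015, "dz": 0.002, "roll": 0}
    - {"fingers": 1, "dx": -0.001, "dy": -0.0015, "dz": 0.003, "roll": 0}
    - {"fingers": 1, "dx": -0.001, "dy": -0.0015, "dz": 0.004, "roll": 0}
    - {"fingers": 1, "dx": -0.001, "dy": -0.0015, "dz": 0.005, "roll": 0}
    - {"fingers": 1, "dx": -0.001, "dy": -0.0015, "dz": 0.005, "roll": 0}

```text
time: 29.62
tool_pos: [0.648, -0.0539, 0.1443]
tcp_rot: [-1.303, -2.858, 0.0]
wrist_force: [0.3, -0.3, -2.0]
width: 0.15
grip_force: 78.9
```

step_arm:
  commands:
    - {"fingers": 1, "dx": 0, "dy": 0, "dz": 0.001, "roll": 0}
    - {"fingers": 1, "dx": 0, "dy": 0, "dz": 0.002, "roll": 0}
    - {"fingers": 1, "dx": 0, "dy": 0, "dz": 0.003, "roll": 0}
    - {"fingers": 1, "dx": 0, "dy": 0, "dz": 0.003, "roll": 0}

```text
time: 30.12
tool_pos: [0.648, -0.0539, 0.1413]
tcp_rot: [-1.303, -2.858, 0.0]
wrist_force: [0.4, -0.5, -2.3]
width: 0.15
grip_force: 78.9
```

step_arm:
  commands:
    - {"fingers": 1, "dx": 0, "dy": 0, "dz": 0.001, "roll": 0}
    - {"fingers": 1, "dx": 0, "dy": 0, "dz": 0.002, "roll": 0}
    - {"fingers": 1, "dx": 0, "dy": 0, "dz": 0.003, "roll": 0}
    - {"fingers": 1, "dx": 0, "dy": 0, "dz": 0.003, "roll": 0}

```text
time: 30.62
tool_pos: [0.648, -0.0539, 0.1383]
tcp_rot: [-1.303, -2.858, 0.0]
wrist_force: [0.4, 0.2, -1.9]
width: 0.142
grip_force: 78.9
```

step_arm:
  commands:
    - {"fingers": 1, "dx": 0, "dy": 0, "dz": 0.001, "roll": 0}
    - {"fingers": 1, "dx": 0, "dy": 0, "dz": 0.002, "roll": 0}
    - {"fingers": 1, "dx": 0, "dy": 0, "dz": 0.003, "roll": 0}
    - {"fingers": 1, "dx": 0, "dy": 0, "dz": 0.003, "roll": 0}

```text
time: 31.12
tool_pos: [0.6482, -0.0539, 0.1356]
tcp_rot: [1.303, 2.858, 0.0]
wrist_force: [0.6, 0.3, -1.6]
width: 0.148
grip_force: 78.9
```

```bash
python3 -c "
from cap import *
s=read_state();print(s['tool_pos'],s['wrist_force'])
p,d,W=capfit('scene',(.650,-.053),s['tool_pos'][2]-.0095)
m=(d>.1)&(np.hypot(W[...,0]-.65,W[...,1]+.053)<.06)&(W[...,2]>.1)&(W[...,2]<.19);print(np.histogram(W[m][:,2],18,(.1,.19)))
cv2.imwrite('pics/s7.png',cv2.resize(p[160:330,220:400],(600,560)))
"
```

```text
[ 0.64820852 -0.05394892  0.13556943] [ 0.61652737  0.31776922 -1.60259792]
scene bar 68 ((662.7919921875, -65.24736022949219), (34.476776123046875, 24.262632369995117), 41.32389831542969) 0.1938707955148204 disc [ 0.6512 -0.0539] [0.129 0.132] 0.16112537266737492
(array([ 13,  51,  21,   0,   0,   0,   0,   1,   0,   0,   3, 328, 768,
        55,  14,  20,  18,  23]), array([0.1  , 0.105, 0.11 , 0.115, 0.12 , 0.125, 0.13 , 0.135, 0.14 ,
       0.145, 0.15 , 0.155, 0.16 , 0.165, 0.17 , 0.175, 0.18 , 0.185,
       0.19 ]))
```

View pics/s7.png

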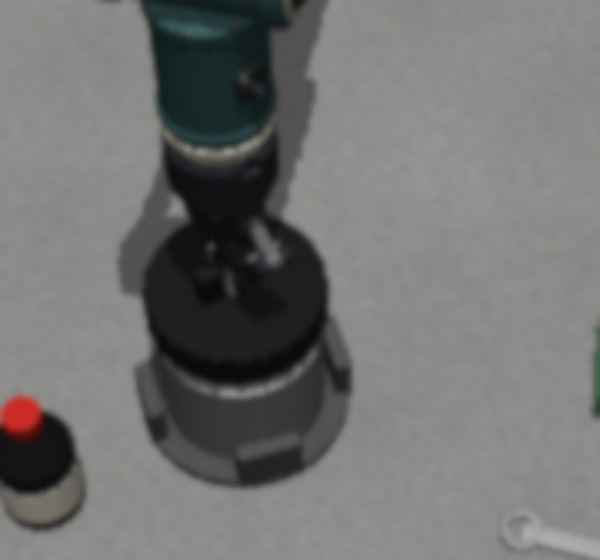

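The scene view shows the cap level on the neck with its top at z≈0.161, so the edge is at about 0.125. It met no ridge on the way, so it has gone straight in through the gaps. I'll let it settle and check.

step_arm:
  commands:
    - {"fingers": 0.4, "dx": 0, "dy": 0, "dz": 0, "roll": 0}
    - {"fingers": 0.4, "dx": 0, "dy": 0, "dz": 0, "roll": 0}
    - {"fingers": 0.4, "dx": 0, "dy": 0, "dz": 0, "roll": 0}
    - {"fingers": 0.4, "dx": 0, "dy": 0, "dz": 0, "roll": 0}

```text
time: 31.68
tool_pos: [0.6482, -0.0539, 0.1356]
tcp_rot: [1.303, 2.858, 0.0]
wrist_force: [0.1, -0.1, -0.6]
width: 0.303
grip_force: 0.0
```

```bash
python3 -c "
from cap import *
s=read_state();print(s['tool_pos'],s['wrist_force'],s['width'])
for n in('scene','top','wrist'):
  p,d,W=capfit(n,(.648,-.053),.1245)
"
```

```text
[ 0.64821066 -0.05390752  0.13562842] [ 0.14050285 -0.11018464 -0.62037128] 0.3034850224712758
scene bar 83 ((662.7265014648438, -64.79944610595703), (46.62727737426758, 25.45987319946289), 35.63054275512695) 0.19272527427306385 disc [ 0.6521 -0.0531] [0.132 0.134] 0.16100696565505876
top bar 10 ((626.1860961914062, -33.661197662353516), (11.867290496826172, 4.3315229415893555), 51.77765655517578) 0.19365196033146093 disc [ 0.6249 -0.0652] [0.094 0.104] 0.16197666309418307
wrist bar 8209 ((646.8963623046875, -54.45543670654297), (46.82452392578125, 51.7644157409668), 0.08022414147853851) 0.19497361568408583 disc [ 0.6447 -0.0514] [0.13  0.128] 0.1623428829046009
```

step_arm:
  commands:
    - {"fingers": 1, "dx": 0, "dy": 0, "dz": 0, "roll": 0}
    - {"fingers": 1, "dx": 0, "dy": 0, "dz": 0, "roll": 0}
    - {"fingers": 1, "dx": 0, "dy": 0, "dz": 0, "roll": 0}
    - {"fingers": 1, "dx": 0, "dy": 0, "dz": 0.0005, "roll": 5}
    - {"fingers": 1, "dx": 0, "dy": 0, "dz": 0.001, "roll": 10}
    - {"fingers": 1, "dx": 0, "dy": 0, "dz": 0.0015, "roll": 15}
    - {"fingers": 1, "dx": 0, "dy": 0, "dz": 0.002, "roll": 20}
    - {"fingers": 1, "dx": 0, "dy": 0, "dz": 0.002, "roll": 20}
  squeeze: 25

```text
time: 32.83
tool_pos: [0.6482, -0.0539, 0.1335]
tcp_rot: [1.779, 2.589, 0.0]
wrist_force: [1.1, -0.4, 1.1]
width: 0.159
grip_force: 27.5
```

```bash
python3 -c "
from cap import *
s=read_state();print(s['tool_pos'],s['wrist_force'],s['torque'],s['width'])
go(.648,-.054,.1335,21)
capfit('scene',(.648,-.053),.1245)
"
```

```text
[ 0.64818695 -0.05394882  0.13351188] [ 1.05743462 -0.43463235  1.11865831] [-0.0343093   0.01325296 -0.12367266] 0.15909570848109078
yaw 21.03 q6 -0.49 dx 0.0000 dy -0.0002 dz 0.0000 roll 0.0 pos [ 0.6482 -0.0539  0.1335]
scene bar 69 ((656.2289428710938, -49.93663787841797), (27.81524658203125, 59.02046585083008), 23.553058624267578) 0.19121760770635818 disc [ 0.651  -0.0529] [0.132 0.132] 0.15918069224561707
```

The cap is sinking with the turn (top 0.161 → 0.159) at low torque, so I'll continue.

step_arm:
  commands:
    - {"fingers": 1, "dx": 0, "dy": 0, "dz": 0.0005, "roll": 5}
    - {"fingers": 1, "dx": 0, "dy": 0, "dz": 0.001, "roll": 10}
    - {"fingers": 1, "dx": 0, "dy": 0, "dz": 0.0015, "roll": 15}
    - {"fingers": 1, "dx": 0, "dy": 0, "dz": 0.002, "roll": 20}
    - {"fingers": 1, "dx": 0, "dy": 0, "dz": 0.0025, "roll": 25}
    - {"fingers": 1, "dx": 0, "dy": 0, "dz": 0.003, "roll": 30}
    - {"fingers": 1, "dx": 0, "dy": 0, "dz": 0.0035, "roll": 35}
    - {"fingers": 1, "dx": 0, "dy": 0, "dz": 0.0035, "roll": 35}

```text
time: 33.88
tool_pos: [0.648, -0.054, 0.1299]
tcp_rot: [-2.474, -1.936, 0.0]
wrist_force: [-0.5, 0.0, 0.9]
width: 0.153
grip_force: 27.5
```

```bash
python3 -c "
from cap import *
s=read_state();print(s['tool_pos'],s['wrist_force'],s['torque'],s['width'])
go(.648,-.054,.13,-14)
capfit('scene',(.648,-.053),.1205)
"
```

```text
[ 0.64800763 -0.05395888  0.12993695] [-0.50419172  0.02478871  0.90738156] [-0.06221948  0.06908243 -0.06218747] 0.15296016193497117
yaw -13.91 q6 0.12 dx -0.0000 dy 0.0000 dz -0.0001 roll 0.1 pos [ 0.648  -0.054   0.1299]
scene bar 72 ((657.3339233398438, -37.11692810058594), (24.523284912109375, 35.96965408325195), 71.7215805053711) 0.18780999732247988 disc [ 0.6518 -0.0531] [0.132 0.134] 0.15550682264659005
```

step_arm:
  commands:
    - {"fingers": 1, "dx": 0, "dy": 0, "dz": 0.0005, "roll": 4}
    - {"fingers": 1, "dx": 0, "dy": 0, "dz": 0.001, "roll": 8}
    - {"fingers": 1, "dx": 0, "dy": 0, "dz": 0.0015, "roll": 12}
    - {"fingers": 1, "dx": 0, "dy": 0, "dz": 0.0015, "roll": 15}
    - {"fingers": 1, "dx": 0, "dy": 0, "dz": 0.0015, "roll": 18}
    - {"fingers": 1, "dx": 0, "dy": 0, "dz": 0.0015, "roll": 18}

```text
time: 34.67
tool_pos: [0.6479, -0.0538, 0.1282]
tcp_rot: [-2.746, -1.525, 0.001]
wrist_force: [-0.7, 0.2, -0.8]
width: 0.16
grip_force: 27.3
```

```bash
python3 -c "
from cap import *
s=read_state();print(s['tool_pos'],s['wrist_force'],s['torque'],s['width'])
go(.648,-.054,.1285,-32)
capfit('scene',(.648,-.053),.1195)
"
```

```text
[ 0.64786799 -0.05384538  0.12821373] [-0.72336276  0.21660796 -0.83309702] [-0.04927818  0.07564147 -0.02191832] 0.16034325799871116
yaw -31.9 q6 0.44 dx -0.0001 dy 0.0002 dz -0.0003 roll 0.1 pos [ 0.6479 -0.0538  0.1282]
scene bar 98 ((657.960693359375, -46.908111572265625), (34.58536148071289, 34.881126403808594), 22.932971954345703) 0.18623633733547584 disc [ 0.6555 -0.0519] [0.131 0.132] 0.15380404239522433
```

step_arm:
  commands:
    - {"fingers": 1, "dx": 0, "dy": 0, "dz": 0, "roll": 4}
    - {"fingers": 1, "dx": 0, "dy": 0, "dz": 0, "roll": 8}
    - {"fingers": 1, "dx": 0, "dy": 0, "dz": 0, "roll": 12}
    - {"fingers": 1, "dx": 0, "dy": 0, "dz": 0, "roll": 12}

```text
time: 35.22
tool_pos: [0.6481, -0.0537, 0.1284]
tcp_rot: [2.885, 1.239, -0.001]
wrist_force: [0.4, 1.9, -1.2]
width: 0.155
grip_force: 108.5
```

```bash
python3 -c "
from cap import *
s=read_state();print(s['tool_pos'],s['wrist_force'],s['torque'],s['width'])
go(.648,-.054,.1285,-44)
capfit('scene',(.648,-.053),.1185)
"
```

```text
[ 0.64807872 -0.05371861  0.12838023] [ 0.38563806  1.85391891 -1.21359666] [-0.04799146  0.0294278   3.1802846 ] 0.1553566602107561
yaw -43.52 q6 0.64 dx -0.0003 dy 0.0001 dz -0.0001 roll 0.5 pos [ 0.6481 -0.0537  0.1284]
scene bar 106 ((655.026123046875, -45.04558181762695), (40.24589538574219, 31.87601661682129), 80.32157897949219) 0.18632083327041138 disc [ 0.6554 -0.0528] [0.126 0.132] 0.15344371370434384
```

The dead stop is felt: torque is 3.2 N m and the cap top is at 0.1535. I'll ease off, release and lift away.

step_arm:
  commands:
    - {"fingers": 1, "dx": 0, "dy": 0, "dz": 0, "roll": -3}
    - {"fingers": -0.1, "dx": 0, "dy": 0, "dz": 0, "roll": -3}
    - {"fingers": -0.1, "dx": 0, "dy": 0, "dz": 0, "roll": -3}
    - {"fingers": -0.1, "dx": 0, "dy": 0, "dz": 0, "roll": -3}
    - {"fingers": -0.1, "dx": 0, "dy": 0, "dz": -0.04, "roll": -3}
    - {"fingers": -0.1, "dx": 0, "dy": 0, "dz": -0.1, "roll": -3}
    - {"fingers": -0.1, "dx": 0, "dy": 0, "dz": -0.15, "roll": -3}
    - {"fingers": -0.1, "dx": 0, "dy": 0, "dz": -0.15, "roll": -3}

```text
time: 36.28
tool_pos: [0.6515, -0.0543, 0.2858]
tcp_rot: [2.854, 1.298, 0.016]
wrist_force: [-0.3, -0.6, -0.1]
width: 0.551
grip_force: 0.0
```

```bash
python3 -c "
from cap import *
s=read_state();print(s['tool_pos'],s['wrist_force'],s['torque'],s['width'])
capfit('wrist',(.648,-.053),.1185)
p,d,W=capfit('scene',(.648,-.053),.1185)
for nm,z in(('bow',.088),('wall',.05)):
  m=(d>.1)&(abs(W[...,0]-.6)<.08)&(abs(W[...,1]-.25)<.13)&(abs(W[...,2]-z)<.008);print(nm,cv2.minAreaRect(W[m][:,:2].astype(np.float32)*1000),W[m][:,2].mean())
cv2.imwrite('pics/s8.png',cv2.resize(p[150:350,160:480],(800,500)))
"
```

```text
[ 0.65154177 -0.05434545  0.2858164 ] [-0.25306606 -0.64118554 -0.14455214] [-0.05356715  0.01017039 -0.00328991] 0.5505866355881919
wrist bar 1567 ((648.751953125, -54.160980224609375), (59.74531555175781, 14.02669906616211), 55.50269317626953) 0.18731277192464696 disc [ 0.6489 -0.0544] [0.134 0.135] 0.1546608866797003
scene bar 136 ((651.13916015625, -52.86805725097656), (59.543548583984375, 14.47513484954834), 53.44982147216797) 0.18580380976027075 disc [ 0.6515 -0.0521] [0.136 0.133] 0.15348552529794818
bow ((604.5761108398438, 308.2061767578125), (38.712581634521484, 83.89041137695312), 75.95573425292969) 0.08777293599052632
wall ((604.0986328125, 314.3828125), (84.27973175048828, 112.80083465576172), 0.0443580262362957) 0.0475347525739674
```

View pics/s8.png

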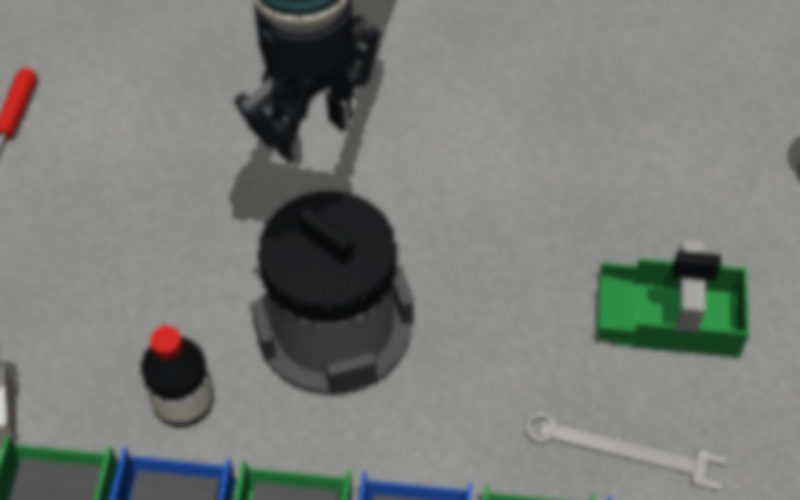

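The cap is level and fully home (edge 0.1185), the bin is upright, nothing is on the bench and the gripper is clear. Handing in.

```bash
python3 -c "
from workcell import *
print(finish_job())"
```

```text
the job is handed in; nothing more can be done
None
```

The job is handed in and its verdict was not shown: all seven couplings (four poured, three placed by hand) are in the drum, the empty bin stands upright on the bench, and the cap is screwed to its stop; the cap dropped straight into the thread start, so I skipped the backward turn.

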